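# Clear the slotted sprayer stage

## Task

Clear the plate sprayer's slotted stage after a run: first slide the lifter's blade under the coated sample plate, never touching the plate with the fingers, and set it gently and squarely on the two rails of the drying rack. With the plate off and the catch tray slid in under the open ends of the stage's slots, run the slot scraper along the slots to drive every snapped-off clamp foot out of the open ends into the tray. Leave the tray in place there, the lifter flat on its mat and the scraper back in its rest, and do not disturb the other things on the bench.

Things in the scene. Friction and masses are not known exactly. Their poses are not given: they have to be found in the camera images.
- stage: slotted aluminium stage, fixed, 220 x 136 mm, top face 60 mm above the bench. Origin at the bench under its centre, x along the slots to their open end (x = 110 mm). Three T-slots centred at y = -46, 0, 46 mm: neck 16 mm wide, 6 mm deep, then a chamber 26 mm wide, 11 mm high, floor 43 mm above the bench; closed by a wall at x = -100 mm. Slotted part overhangs its 38 mm high base beyond x = 85 mm
- slots_end (a point): centre of the open end of the middle slot, on the slot's floor; axes as the stage's. On the stage's top face stand four support buttons that carry the plate: 8 mm across, 10 mm high, at x = +-38, y = +-30 mm in the stage's frame
- plate: coated flat steel sample plate, 100 x 84 x 4 mm, 0.1 kg, lying on the stage's four buttons (its underside 70 mm above the bench); origin at the centre of its underside, its x along the 100 mm side, z up. Its coating must not be touched with the fingers
- lifter: lifter: offset spatula lying flat on the mat, 0.14 kg. Steel blade 120 x 40 x 2.5 mm; origin at the centre of the blade's underside, x towards the tip (x = 60 mm), z up. A neck at x = -59 to -65 mm rises to a level handle 20 mm wide, 18 mm high, from x = -63 to -153 mm, centred 42 mm above the blade's underside. The blade fits between the stage's buttons and between the rack's rails
- lifter_grip (a point): middle of the lifter's handle: (-108, 0, 42) mm in the lifter's frame
- mat: thin rubber mat fixed on the bench, 240 x 100 x 2 mm; origin under its centre, x along the 240 mm side. The lifter's place
- rack: drying rack fixed to the bench: white base 120 x 90 x 6 mm with two upright rails along its x, 110 mm long, 8 mm wide, at y = +-30 mm, their tops 46 mm above the bench; open at both ends between the rails. Origin under its centre. The plate goes on the rail tops, its 100 mm side along the rails, centred
- scraper: slot scraper, 0.08 kg, hoe-shaped: straight handle 18 mm wide and 16 mm high along its x, from x = -65 to 55 mm, origin on the handle's centre line, z up; a flat steel blade 10 mm wide and 4 mm thick hangs down from the handle's front end at x = 67 mm, its lower edge 56 mm below the origin
- scraper_tip (a point): middle of the lower edge of the scraper's blade: (67, 0, -56) mm in the scraper's frame
- rest: rest for the scraper, fixed: base 125 x 50 x 6 mm with two uprights 8 mm thick at x = -45 and 40 mm, each with a flared notch 24 mm wide at its bottom 80 mm above the bench, cheeks up to about 98 mm. Origin under its centre. Home: the scraper's origin 88 mm above the rest's origin, both x axes alike
- tray: steel catch tray, 110 x 160 mm, 28 mm high, walls 4 mm, 0.3 kg, loose on the bench a little beyond the slots' open end. Origin under its centre, its x points away from the stage. It fits under the stage's overhang: in place, its near wall is tucked about 15 mm under, its origin at x = 150, y = 0 mm in the stage's frame, axes alike
- tray_lug (a point): lug for gripping the tray: an upright plate 10 mm thick (along the tray's x) and 50 mm wide at the middle of the wall away from the stage, from 20 to 52 mm above the bench; this point lies at (50, 0, 42) mm in the tray's frame
- foot1: a clamp foot that has snapped off and lies in a slot: brass disc 22 mm across, 8 mm thick, with a stub 8 mm across and 5 mm high on top, 25 g; origin at the centre of the disc's underside. Too wide for a slot's neck. Three to five of the feet are present, in any slots; one slot may hold two, one behind the other. Absent ones have no pose
- foot2: a clamp foot that has snapped off and lies in a slot: brass disc 22 mm across, 8 mm thick, with a stub 8 mm across and 5 mm high on top, 25 g; origin at the centre of the disc's underside. Too wide for a slot's neck. Three to five of the feet are present, in any slots; one slot may hold two, one behind the other. Absent ones have no pose
- foot3: a clamp foot that has snapped off and lies in a slot: brass disc 22 mm across, 8 mm thick, with a stub 8 mm across and 5 mm high on top, 25 g; origin at the centre of the disc's underside. Too wide for a slot's neck. Three to five of the feet are present, in any slots; one slot may hold two, one behind the other. Absent ones have no pose
- foot4: a clamp foot that has snapped off and lies in a slot: brass disc 22 mm across, 8 mm thick, with a stub 8 mm across and 5 mm high on top, 25 g; origin at the centre of the disc's underside. Too wide for a slot's neck. Three to five of the feet are present, in any slots; one slot may hold two, one behind the other. Absent ones have no pose
- foot5: a clamp foot that has snapped off and lies in a slot: brass disc 22 mm across, 8 mm thick, with a stub 8 mm across and 5 mm high on top, 25 g; origin at the centre of the disc's underside. Too wide for a slot's neck. Three to five of the feet are present, in any slots; one slot may hold two, one behind the other. Absent ones have no pose
- beaker: small glass beaker, 54 mm across, 65 mm high; a bystander
- amber_bottle: amber bottle, 56 mm across, 105 mm high; a bystander
- vial_a: small vial, 23 mm across, 42 mm high; a bystander
- vial_b: small vial, 23 mm across, 42 mm high; a bystander
- petri: petri dish, 60 mm across, 14 mm high; a bystander
- tip_box: box of pipette tips, 85 x 120 x 59 mm; a bystander

How it is judged:
By the outcome, as a careful person would: the job done as asked, in the order asked, and still so for the second after the job is handed in, with the robot touching nothing.
Of foot1, foot2, foot3, foot4, foot5 only 3 to 5 are there at a start; the rules pass over those that are not, and their reading is None.
At some moment in a run one of tray, lifter may be knocked a few centimetres aside while the robot is not near it.
It also fails if it takes over 210 s, if anything falls off the work surface, if the arm or the gripper's body presses on something with over 40 N, if the wrist force passes 120 N, or if a joint passes its speed limit or range.

## Robot

A 6-joint arm with a two-finger parallel gripper is mounted at the origin on the work surface. World frame = base frame: x ahead of the robot, y to its left, z up, the work surface at z = 0. Lengths are in m, angles in rad, forces in N, time in s.
With the tool pointing down it reaches from about 0.425 to 0.925 m from the base axis. Payload 12.5 kg.
Tool frame: the origin (TCP) lies midway between the tips of the shut fingers; the grasp point (between the pads) lies 19 mm behind it; z points along the fingers, x is the direction in which the jaws open and shut, and the axes are right-handed (so a half turn about z gives the same grasp; the last joint's range is limited). The gripper opens to 85 mm and grips with 20 to 120 N. Pads are 22 mm wide; open, the fingers measure 114 mm over their backs; the gripper's body (76 mm by 85 mm) begins 54 mm behind the grasp point. The pads swing forward as they close: fully open they stand 13 mm farther back than shut.
Start: joints at [-1.28, 0.491, 1.559, -0, 1.092, -0.106], TCP at [0.242, -0.576, 0.211] pointing down, gripper open.
Joint ranges: [-3.1, 3.1], [-0.84, 2.19], [0.05, 2.79], [-1.13, 4.28], [0.06, 2.93], [-2.69, 2.69]. Speed limits (rad/s): [2.22, 2.22, 2.79, 3.14, 3.14, 3.14].

## Interface

Orientations are given as a 3x3 rotation matrix whose columns are the frame's x, y, z axes.
In Python, from workcell import status, imaging, arm gives the robot as it stands. The module is installed in compiled form; this text tells all that it offers.
- The arm moves only by the shell command python3 -m creep 'ROWS' [FORCE]. ROWS is text: rows parted by semicolons, each of 5 numbers parted by spaces: the shift along the world's x, y, z in m, then the turn about the world's z in rad, then the opening, from 0 (shut) to 1 (fully open). A call has 1 to 10 rows; each row is the pose to reach, as a shift and turn from the pose measured when the call began; what a row does not reach only later rows make up. A row lasts 1/12 s, in which the tool goes at most 41.7 mm and 7.16 degrees, less where a joint would pass 70% of its speed; a pose out of reach is approached as far as the arm can. A call with a gripper value outside its range is refused whole. The fingers move at their own pace and stop on an object; FORCE is the grip in N (left out, the last holds). Time passes only in rows, so rows that repeat a pose let the fingers close. It gives the time, the measured TCP pose, the force and the opening at its end, in the units of the state.
- status.state(): the state, without advancing time (a new reading comes with each control period).
- imaging.grab_frame(name): name is "side" or "top" or "wrist"; returns a dict with "color" (384x512x3 uint8, red, green, blue), "depth" (384x512 float32, m along the optical axis (not along the pixel's ray), 0 where there is no reading), "vfov" (degrees; the focal length in pixels is half the picture's height over the tangent of half this angle, whatever the lens; pixels are square), "cx", "cy" (the principal point, pixels), "k1" (the pictures are not rectified: a ray, as slopes to the right and down, at radius r is drawn at 1 + k1 r^2 times it, then the intrinsics apply), "rvec" (rotation vector, rad) and "tvec" (3), from world to camera coordinates, as OpenCV has them. Camera axes: x right, y down, z forward; pixel columns grow to the right and rows downward; lengths in m; the calibration is good to about 2 mm. A picture is of the moment at which its call begins.
- arm.close_job(): hands the job in, once; it reports no verdict.
The state is a dict: "time_s": time; "q": joint angles; "joint_velocities": joint speeds; "tau": joint torques, N m; "tcp_pos": TCP position; "ee_rot": TCP orientation; "force": force on the tool from outside, world axes, zero at the start; "wrist_torque": the same for the moment, N m; "grip_width": finger opening in m.
Only numpy, scipy, OpenCV 4.12 (cv2) and the standard library are available. Lean on these libraries where they do the work, as an engineer would, in place of code of your own. Each camera call takes 0.05 s, during which the arm holds its last target.

## Working session

There is one attempt and no reset: what is moved stays moved. The work goes in short steps, Python scripts to look and compute and a shell command to move; the robot and the scene stay as the last step left them, time stands still between calls to the robot, and variables do not carry over. Pictures are saved under pics/ and viewed, and the job is handed in when it is done.

```bash
mkdir -p pics; ls; cat > h.py <<'E'
import numpy as np, cv2
from workcell import status, imaging, arm
def grab(n):
    f=imaging.grab_frame(n); np.savez('last_%s.npz'%n,**{k:np.asarray(v) for k,v in f.items()}); return f
def load(n): 
    d=np.load('last_%s.npz'%n); return {k:d[k] for k in d.files}
def cam(f):
    h=f['color'].shape[0]; F=h/2/np.tan(np.radians(float(f['vfov']))/2)
    R=cv2.Rodrigues(np.array(f['rvec'],float))[0]; t=np.array(f['tvec'],float).ravel()
    return F,float(f['cx']),float(f['cy']),float(f['k1']),R,t
def ray(f,u,v):
    F,cx,cy,k1,R,t=cam(f); xd=np.array([(u-cx)/F,(v-cy)/F]); x=xd.copy()
    for _ in range(30): x=xd/(1+k1*(x@x))
    return R.T@np.array([x[0],x[1],1]), -R.T@t
def atz(f,u,v,z):
    d,c=ray(f,u,v); return c+d*(z-c[2])/d[2]
def dep(f,u,v):
    d,c=ray(f,u,v); Z=float(f['depth'][int(round(v)),int(round(u))]); return c+d*Z
def proj(f,P):
    F,cx,cy,k1,R,t=cam(f); p=R@np.asarray(P,float)+t; x=p[:2]/p[2]; x=x*(1+k1*(x@x)); return x*F+[cx,cy]
def cloud(f):
    F,cx,cy,k1,R,t=cam(f); h,w=f['depth'].shape; u,v=np.meshgrid(np.arange(w),np.arange(h))
    xd=np.stack([(u-cx)/F,(v-cy)/F],-1); x=xd.copy()
    for _ in range(30): x=xd/(1+k1*(x**2).sum(-1,keepdims=True))
    p=np.concatenate([x,np.ones((h,w,1))],-1)*f['depth'][...,None]
    P=(p-t)@R; P[f['depth']==0]=np.nan; return P
def save(f,name,crop=None,s=1):
    im=f['color'][...,::-1]
    if crop: u0,v0,u1,v1=crop; im=im[v0:v1,u0:u1]
    im=cv2.resize(im,None,fx=s,fy=s,interpolation=cv2.INTER_CUBIC); cv2.imwrite('pics/'+name+'.png',im)
def st():
    s=status.state(); print(s['time_s'],np.round(s['tcp_pos'],4),np.round(s['force'],2),s['grip_width']); return s
E
python3 - <<'E'
from h import *
s=st(); print(s)
for n in ['side','top','wrist']:
    f=grab(n); save(f,n+'0',s=1.5); print(n,f['vfov'],f['k1'],f['cx'],f['cy'],cam(f)[4],-cam(f)[4].T@cam(f)[5])
E
```

```text
pics
0.0 [ 0.2415 -0.5762  0.2105] [0.75 0.19 0.32] 0.08522622412907462
{'time_s': 0.0, 'q': array([-1.27958878e+00,  4.91579148e-01,  1.55945684e+00, -2.43720798e-05,
        1.09169558e+00, -1.05622062e-01]), 'joint_velocities': array([-0.00060202, -0.00045854,  0.00258361, -0.00021108, -0.00040643,
        0.00044359]), 'tau': array([ 2.41011563e-03, -6.18445373e+01, -2.61587191e+01,  1.34830259e-05,
        4.09757544e-03,  1.47629748e-05]), 'tcp_pos': array([ 0.24149047, -0.57618912,  0.21051304]), 'ee_rot': array([[ 3.86506443e-01, -9.22286641e-01, -3.47709541e-04],
       [-9.22286009e-01, -3.86506587e-01,  1.08475198e-03],
       [-1.13484428e-03, -9.85759825e-05, -9.99999351e-01]]), 'force': array([0.75377817, 0.18963613, 0.32126081]), 'wrist_torque': array([ 0.04801407, -0.0075823 ,  0.00817914]), 'grip_width': 0.08522622412907462}
side 47.32275244619651 -0.15445847740137555 245.6745695922486 198.22673319125 [[-0.9160449  -0.40055353  0.02045977]
 [-0.29444218  0.63698382 -0.71242924]
 [ 0.2723335  -0.65864139 -0.70144564]] [0.28597798 0.65662986 0.80063604]
top 44.57590418888558 -0.09195998798288138 251.6992127395205 189.27580855077906 [[-0.02934558 -0.99956362  0.00337776]
 [-0.99770353  0.02908427 -0.06116997]
 [ 0.06104504 -0.00516507 -0.99812165]] [ 4.83116645e-01 -6.25700604e-04  1.30976539e+00]
wrist 66.70127300222131 -0.06447049516459205 255.50954310395787 190.48711732043245 [[ 3.85906354e-01 -9.22537916e-01 -2.82111772e-04]
 [-8.75356446e-01 -3.66266407e-01  3.15594695e-01]
 [-2.91251401e-01 -1.21543050e-01 -9.48894045e-01]] [ 0.31748452 -0.54520271  0.37261616]
```

View pics/top0.png

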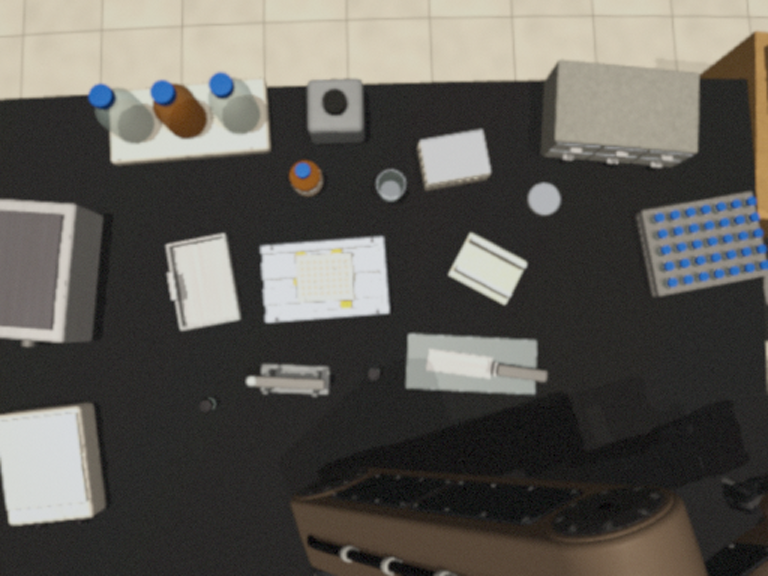

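View pics/side0.png

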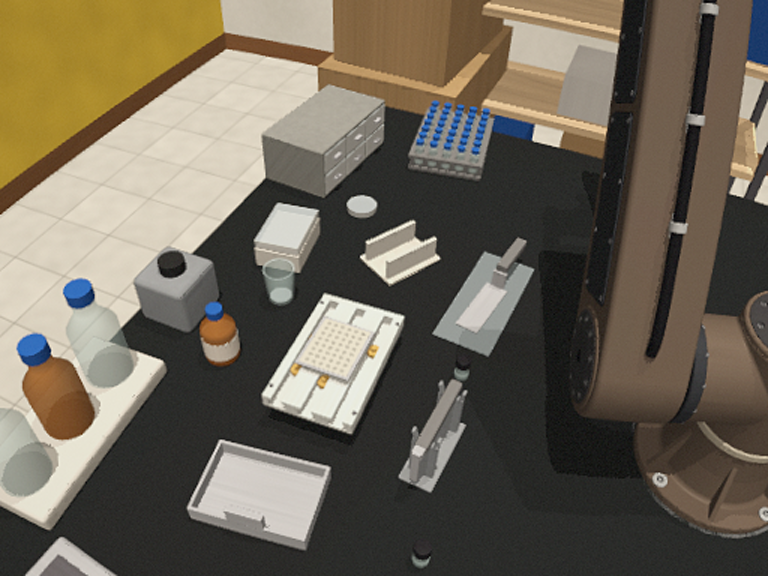

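View pics/wrist0.png

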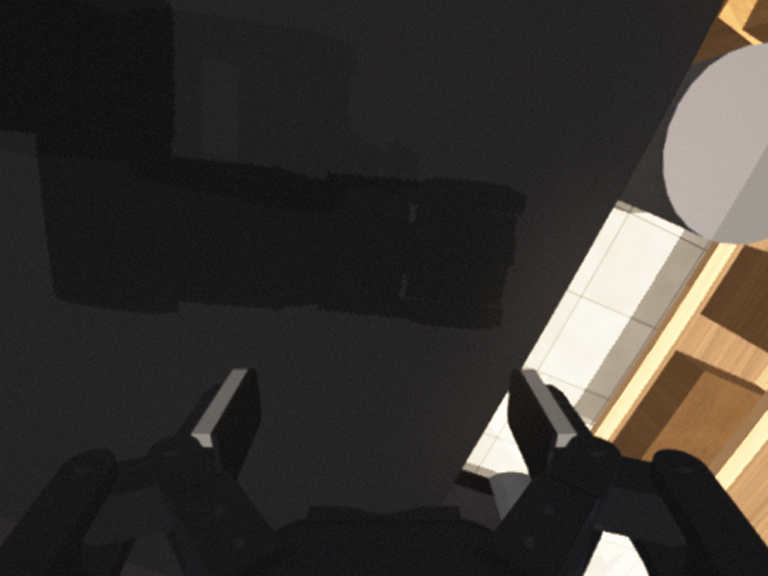

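```bash
python3 - <<'E'
from h import *
f=load('top'); save(f,'t_a',(100,140,270,290),4.5); save(f,'t_b',(260,140,400,280),4.5)
E
```

```text
(no output)
```

View pics/t_a.png

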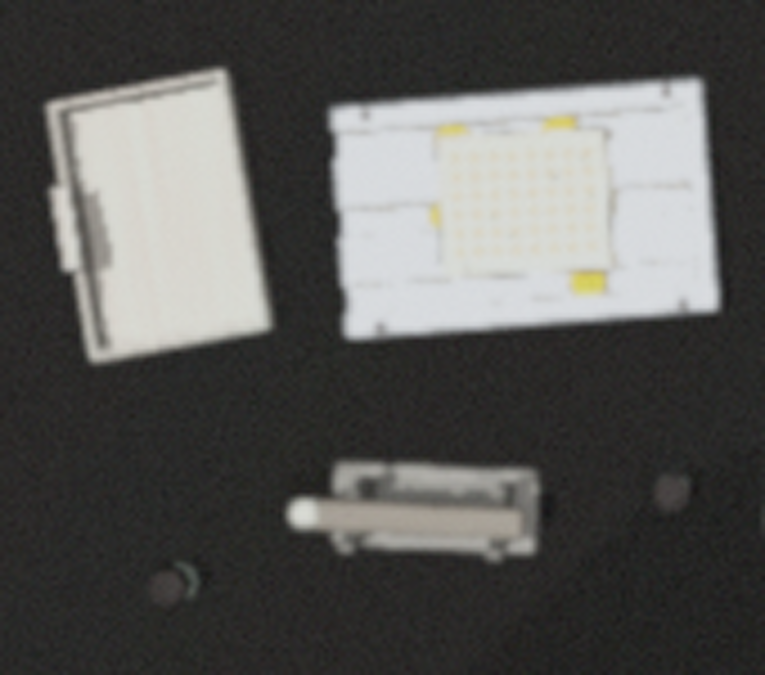

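View pics/t_b.png

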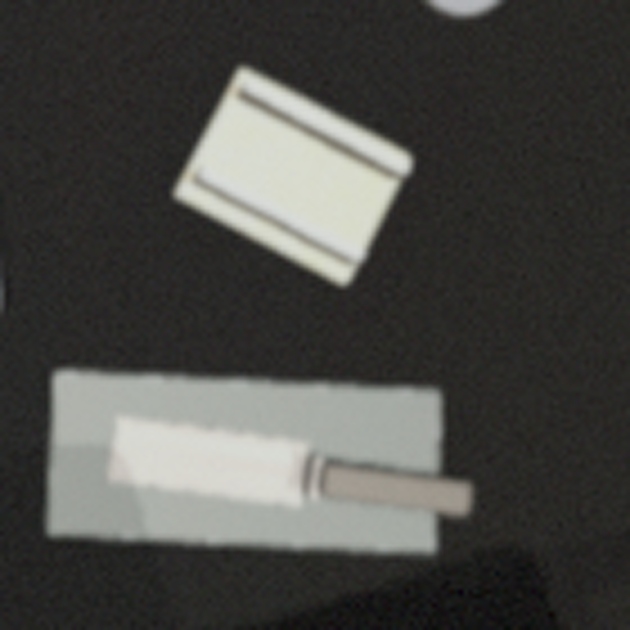

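```bash
python3 - <<'E'
from h import *
f=load('top')
A=lambda u,v:(100+u/4.5,140+v/4.5)
B=lambda u,v:(260+u/4.5,140+v/4.5)
def rep(n,pts,z,c):
    P=np.array([atz(f,*c(*p),z) for p in pts]); print(n,np.round(P[:,:2],4).tolist(),'mean',np.round(P.mean(0),4))
rep('stage',[(330,103),(702,77),(720,313),(345,338)],.06,A)
rep('plate',[(437,128),(608,130),(608,272),(442,275)],.074,A)
rep('tray',[(45,103),(225,68),(272,328),(95,362)],.028,A)
rep('scr',[(302,512),(522,522)],.096,A)
rep('rest',[(335,462),(538,470),(535,553),(345,553)],.006,A)
rep('rackrail',[(240,68),(412,160),(348,285),(175,195)],.046,B)
rep('mat',[(52,370),(442,390),(436,552),(48,537)],.002,B)
rep('blade',[(117,415),(305,440),(298,507),(110,480)],.0045,B)
rep('handle',[(325,460),(473,482),(470,518),(322,497)],.053,B)
E
```

```text
stage [[0.6367, 0.2014], [0.6457, -0.0212], [0.5047, -0.0276], [0.4963, 0.1952]] mean [0.5709 0.0869 0.06  ]
plate [[0.6183, 0.1361], [0.6141, 0.0353], [0.5305, 0.0376], [0.5315, 0.1351]] mean [0.5736 0.086  0.074 ]
tray [[0.6462, 0.3833], [0.6643, 0.2711], [0.504, 0.2447], [0.4862, 0.3541]] mean [0.5752 0.3133 0.028 ]
scr [[0.3967, 0.2166], [0.3877, 0.0902]] mean [0.3922 0.1534 0.096 ]
rest [[0.4206, 0.2115], [0.4123, 0.0862], [0.3614, 0.0894], [0.3645, 0.2066]] mean [0.3897 0.1484 0.006 ]
rackrail [[0.6487, -0.1776], [0.5899, -0.2799], [0.5155, -0.2379], [0.5728, -0.1354]] mean [ 0.5817 -0.2077  0.046 ]
mat [[0.4695, -0.06], [0.4495, -0.3025], [0.3493, -0.2949], [0.3667, -0.0543]] mean [ 0.4088 -0.178   0.002 ]
blade [[0.4406, -0.0992], [0.4215, -0.2152], [0.3803, -0.2094], [0.4007, -0.0936]] mean [ 0.4108 -0.1543  0.0045]
handle [[0.4115, -0.2188], [0.3954, -0.3073], [0.374, -0.3047], [0.3896, -0.2162]] mean [ 0.3926 -0.2618  0.053 ]
```

```bash
python3 -m creep '0.21 0.33 0.06 1.007 1;0.21 0.33 0.06 1.007 1;0.21 0.33 0.06 1.007 1;0.21 0.33 0.06 1.007 1;0.21 0.33 0.06 1.007 1;0.21 0.33 0.06 1.007 1;0.21 0.33 0.06 1.007 1;0.21 0.33 0.06 1.007 1;0.21 0.33 0.06 1.007 1;0.21 0.33 0.06 1.007 1'
python3 - <<'E'
from h import *
s=st();f=grab('wrist'); save(f,'w1',s=1.5)
E
```

```text
time_s: 0.98
tcp_pos: [0.453, -0.243, 0.2714]
ee_rot: [[0.987, -0.163, 0.0], [-0.163, -0.987, 0.0], [0.0, -0.0, -1.0]]
force: [-0.0, -1.0, 0.3]
grip_width: 0.0854
0.9833 [ 0.453  -0.243   0.2714] [-0.02 -0.99  0.29] 0.08535435306664457
```

View pics/w1.png

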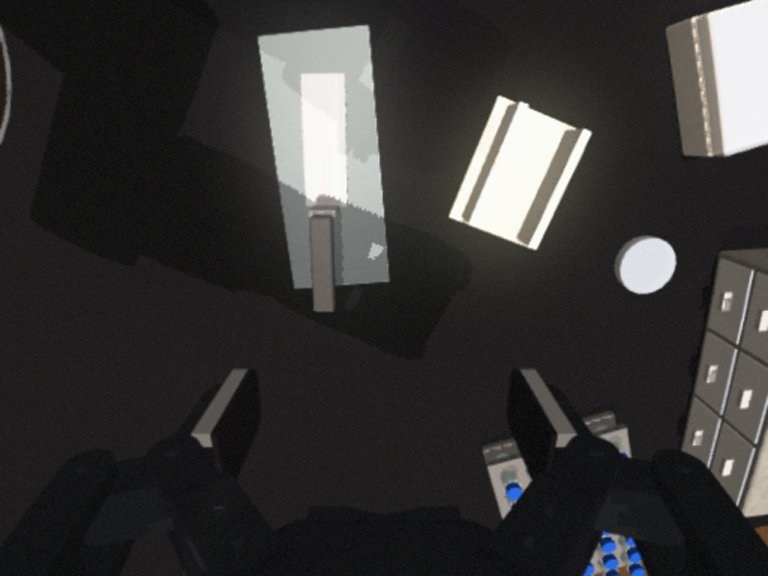

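```bash
cat >> h.py <<'E'
def rect(P,m):
    "min-area rectangle of masked points, mm"
    q=P[m][:,:2]; r=cv2.minAreaRect((q*1000).astype(np.float32)); return r
def pca(q):
    c=q.mean(0); u,s,v=np.linalg.svd(q-c,full_matrices=False); return c,v[0],s
E
python3 - <<'E'
from h import *
f=load('wrist'); save(f,'w1c',(165,10,400,220),3.4)
P=cloud(f); x,y,z=P[...,0],P[...,1],P[...,2]
m=(np.abs(z-.053)<.006)&(x>.35)&(x<.45)&(y<-.19)&(y>-.33)
print('handle',m.sum(),rect(P,m),z[m].mean())
m=(np.abs(z-.047)<.005)&(x>.5)&(x<.68)&(y<-.1)&(y>-.31)
print('rails',m.sum(),rect(P,m),np.median(z[m]))
m=(np.abs(z-.006)<.003)&(x>.5)&(x<.68)&(y<-.1)&(y>-.31)
print('base',m.sum(),rect(P,m),np.median(z[m]))
print(np.nanmedian(z[(x>.7)&(x<.75)&(y<-.05)&(y>-.15)]))
E
```

```text
handle 941 ((394.2738952636719, -259.9581604003906), (88.74465942382812, 20.372535705566406), 80.45704650878906) 0.051793421140347164
rails 1167 ((587.87060546875, -213.55435180664062), (110.72122192382812, 69.40695190429688), 60.600948333740234) 0.04518252500766143
base 3229 ((586.0595092773438, -212.78497314453125), (121.29076385498047, 87.60679626464844), 61.09800720214844) 0.005320690867429317
0.0005018941314519471
```

View pics/w1c.png

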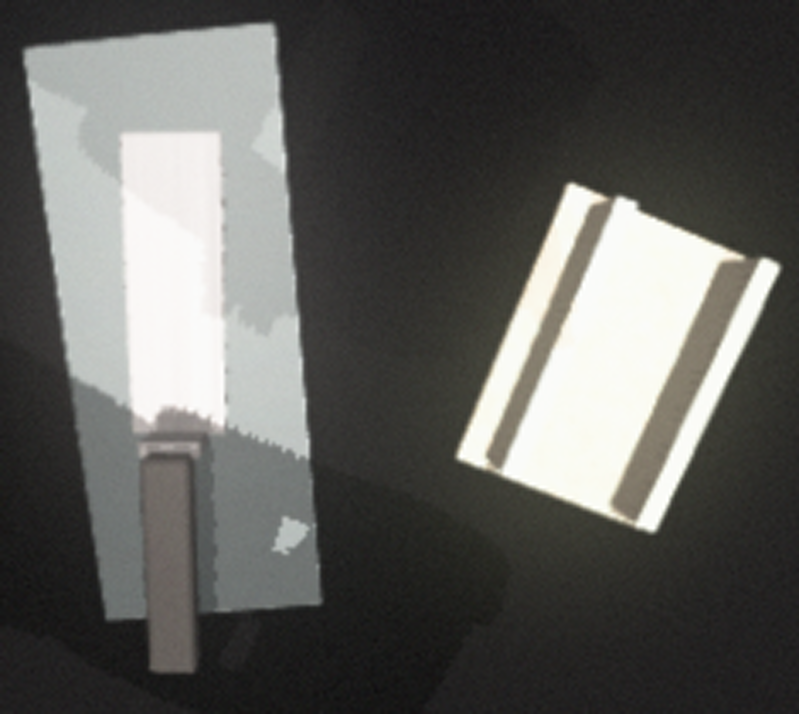

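```bash
python3 -m creep '0.1 0.42 0.02 0 1;0.1 0.42 0.02 0 1;0.1 0.42 0.02 0 1;0.1 0.42 0.02 0 1;0.1 0.42 0.02 0 1;0.1 0.42 0.02 0 1;0.1 0.42 0.02 0 1;0.1 0.42 0.02 0 1;0.1 0.42 0.02 0 1;0.1 0.42 0.02 0 1'
python3 - <<'E'
from h import *
s=st();f=grab('wrist'); save(f,'w2',s=1.5)
P=cloud(f); x,y,z=P[...,0],P[...,1],P[...,2]
R=(x>.45)&(x<.69)&(y<.24)&(y>-.06)
for n,z0,d in [('stage',.06,.003),('plate',.074,.004)]:
    m=R&(np.abs(z-z0)<d); print(n,m.sum(),rect(P,m),np.median(z[m]))
m=(np.abs(z-.028)<.004)&(x>.45)&(x<.70)&(y<.42)&(y>.215); print('tray',m.sum(),rect(P,m))
m=(np.abs(z-.052)<.004)&(x>.45)&(x<.70)&(y<.42)&(y>.3); print('lug',m.sum(),rect(P,m))
m=(np.abs(z-.096)<.005)&(x>.33)&(x<.45)&(y<.24)&(y>.05); print('scr',m.sum(),rect(P,m) if m.sum()>5 else '')
m=(np.abs(z-.006)<.003)&(x>.33)&(x<.45)&(y<.24)&(y>.05); print('rest',m.sum(),rect(P,m) if m.sum()>5 else '')
E
```

```text
time_s: 1.87
tcp_pos: [0.5491, 0.1604, 0.2908]
ee_rot: [[0.987, -0.163, 0.001], [-0.163, -0.987, 0.0], [0.001, -0.001, -1.0]]
force: [0.8, -1.0, 0.4]
grip_width: 0.0852
1.8667 [0.5491 0.1604 0.2908] [ 0.84 -0.98  0.43] 0.08523588570514769
stage 6255 ((572.189453125, 86.95503234863281), (136.84765625, 221.77041625976562), 2.7334845066070557) 0.05929874869727513
plate 4008 ((574.6903076171875, 86.06724548339844), (84.17034149169922, 101.00906372070312), 1.2861416339874268) 0.07356573505123407
tray 1037 ((577.015380859375, 314.1275329589844), (161.56924438476562, 111.09475708007812), 8.712555885314941)
lug 13 ((548.1442260742188, 355.3470458984375), (6.272150993347168, 1.5358647108078003), 3.0120842456817627)
scr 1440 ((392.96807861328125, 156.53529357910156), (133.4006805419922, 39.90888214111328), 86.22518920898438)
rest 1758 ((393.64251708984375, 150.44488525390625), (124.13512420654297, 50.69361877441406), 85.9423599243164)
```

View pics/w2.png

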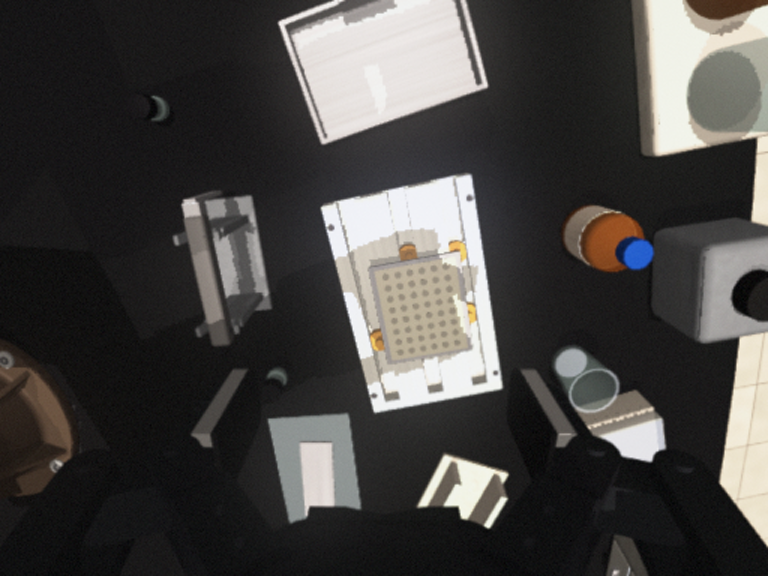

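```bash
python3 -m creep '-0.155 -0.42 -0.11 -0.003 1;-0.155 -0.42 -0.11 -0.003 1;-0.155 -0.42 -0.11 -0.003 1;-0.155 -0.42 -0.11 -0.003 1;-0.155 -0.42 -0.11 -0.003 1;-0.155 -0.42 -0.11 -0.003 1;-0.155 -0.42 -0.11 -0.003 1;-0.155 -0.42 -0.11 -0.003 1;-0.155 -0.42 -0.11 -0.003 1;-0.155 -0.42 -0.11 -0.003 1'
python3 -m creep '0 0 -0.01 0 1;0 0 -0.01 0 1;0 0 -0.01 0 1;0 0 -0.01 0 1'
python3 - <<'E'
from h import *
s=st();f=grab('wrist'); save(f,'w3',s=1.5)
P=cloud(f); x,y,z=P[...,0],P[...,1],P[...,2]
m=(np.abs(z-.053)<.005)&(x>.33)&(x<.47)&(y<-.15)&(y>-.35)
print('handle',m.sum(),rect(P,m),z[m].mean())
E
```

```text
time_s: 2.75
tcp_pos: [0.4066, -0.2222, 0.1894]
ee_rot: [[0.987, -0.163, 0.002], [-0.163, -0.987, 0.003], [0.001, -0.003, -1.0]]
force: [1.1, -0.9, 0.1]
grip_width: 0.0856
time_s: 3.08
tcp_pos: [0.4069, -0.2215, 0.1798]
ee_rot: [[0.987, -0.162, 0.002], [-0.162, -0.987, 0.003], [0.002, -0.003, -1.0]]
force: [1.0, 1.2, -0.2]
grip_width: 0.0855
3.0833 [ 0.4069 -0.2215  0.1798] [ 0.96  1.16 -0.25] 0.08554247846343528
handle 1413 ((394.02398681640625, -260.39642333984375), (89.61813354492188, 19.93619728088379), 79.92127227783203) 0.05194900673641598
```

View pics/w3.png

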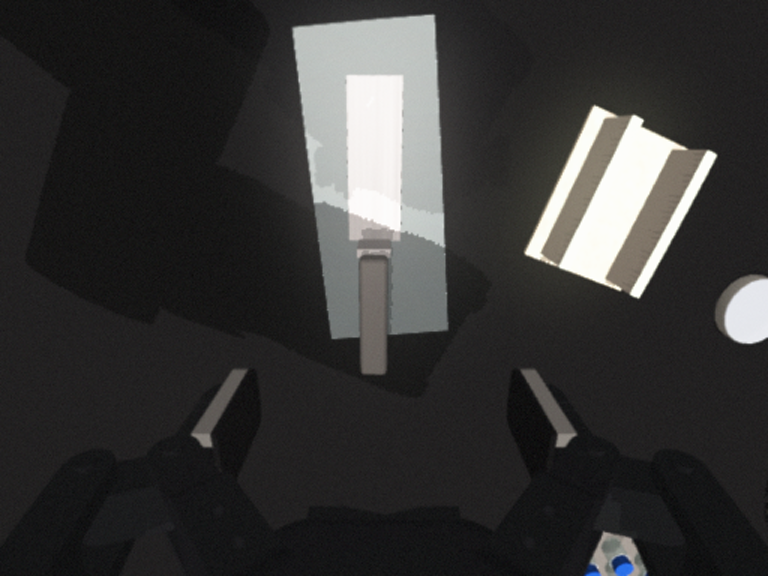

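```bash
python3 -m creep '-0.013 -0.039 -0.03 -0.008 1;-0.013 -0.039 -0.06 -0.008 1;-0.013 -0.039 -0.09 -0.008 1;-0.013 -0.039 -0.12 -0.008 1;-0.013 -0.039 -0.14 -0.008 1;-0.013 -0.039 -0.154 -0.008 1;-0.013 -0.039 -0.154 -0.008 1;-0.013 -0.039 -0.154 -0.008 1;-0.013 -0.039 -0.154 -0.008 1' 100
```

```text
time_s: 3.88
tcp_pos: [0.3949, -0.2602, 0.027]
ee_rot: [[0.986, -0.168, 0.003], [-0.168, -0.986, 0.001], [0.003, -0.002, -1.0]]
force: [-0.3, -0.3, 0.6]
grip_width: 0.0853
```

```bash
python3 - <<'E'
from h import *
s=st();f=grab('wrist'); save(f,'w4',s=1.5)
E
```

```text
3.8833 [ 0.3949 -0.2602  0.027 ] [-0.32 -0.32  0.58] 0.08534021907980087
```

View pics/w4.png

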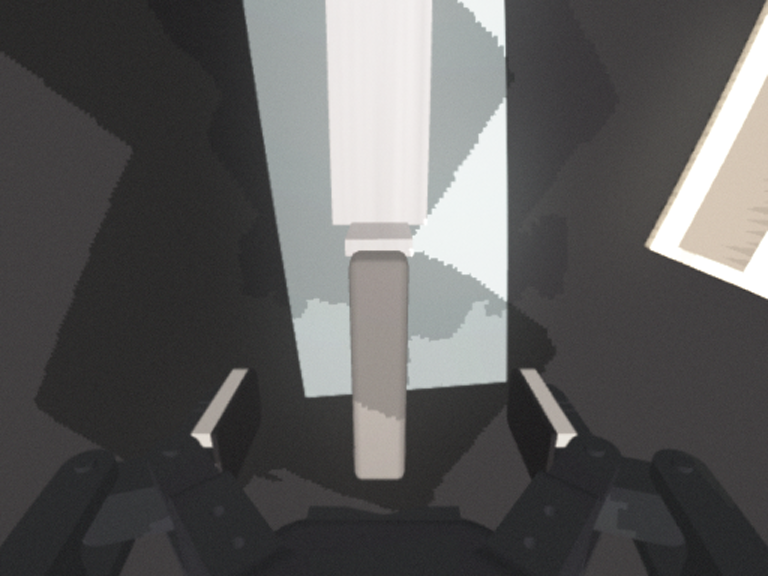

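Handle is centred between the fingers. Close.

```bash
python3 -m creep '0 0 -0.002 0 0;0 0 -0.002 0 0;0 0 -0.002 0 0;0 0 -0.002 0 0;0 0 -0.002 0 0;0 0 -0.002 0 0;0 0 -0.002 0 0;0 0 -0.002 0 0;0 0 -0.002 0 0;0 0 -0.002 0 0' 100
python3 - <<'E'
from h import *
s=st();f=grab('wrist'); save(f,'w5',s=1.5)
E
```

```text
time_s: 4.77
tcp_pos: [0.3949, -0.2605, 0.0253]
ee_rot: [[0.986, -0.169, 0.004], [-0.169, -0.986, 0.001], [0.004, -0.001, -1.0]]
force: [-0.6, -1.4, 5.5]
grip_width: 0.0166
4.7667 [ 0.3949 -0.2605  0.0253] [-0.57 -1.38  5.53] 0.01659661676742333
```

View pics/w5.png

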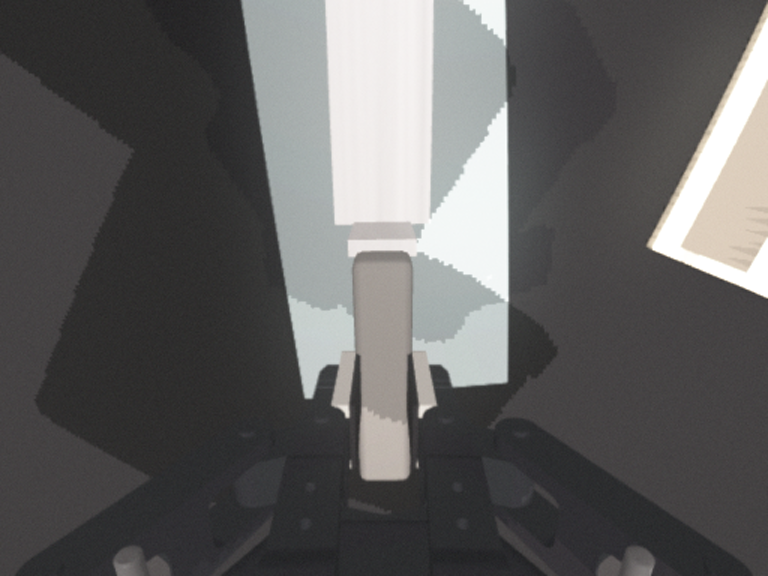

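```bash
python3 -m creep '0 0 0.02 0 0;0 0 0.05 0 0;0 0 0.09 0 0;0.03 0.02 0.12 0 0;0.06 0.04 0.12 0.05 0;0.1 0.06 0.12 0.1 0;0.13 0.08 0.12 0.15 0;0.16 0.1 0.12 0.2 0;0.188 0.115 0.12 0.211 0;0.188 0.115 0.12 0.211 0'
python3 - <<'E'
from h import *
s=st();f=grab('wrist'); save(f,'w6',s=1.5)
f=grab('side'); save(f,'s6',(150,60,400,300),3.2)
P=cloud(f); np.save('c.npy',P)
E
```

```text
time_s: 5.65
tcp_pos: [0.5867, -0.1426, 0.1446]
ee_rot: [[0.999, 0.046, 0.005], [0.046, -0.999, 0.002], [0.005, -0.001, -1.0]]
force: [-1.4, -0.1, -1.3]
grip_width: 0.0163
5.65 [ 0.5867 -0.1426  0.1446] [-1.36 -0.11 -1.33] 0.01626732445618484
```

View pics/w6.png

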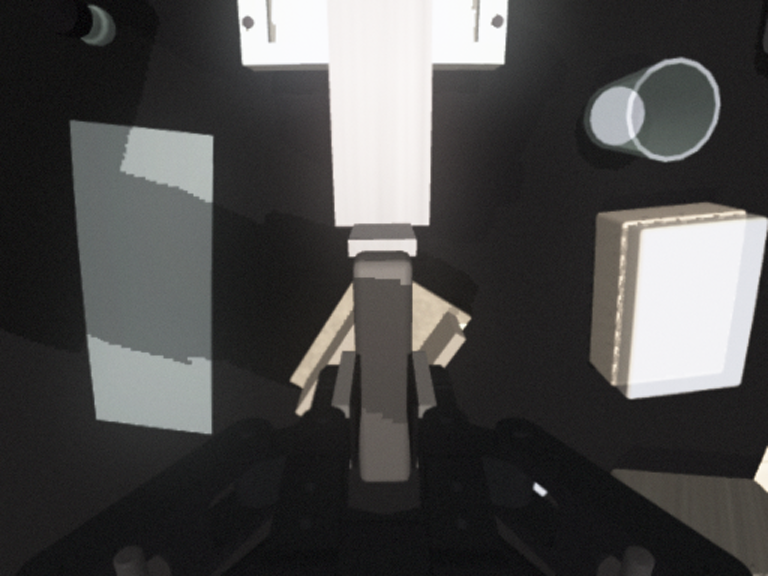

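View pics/s6.png

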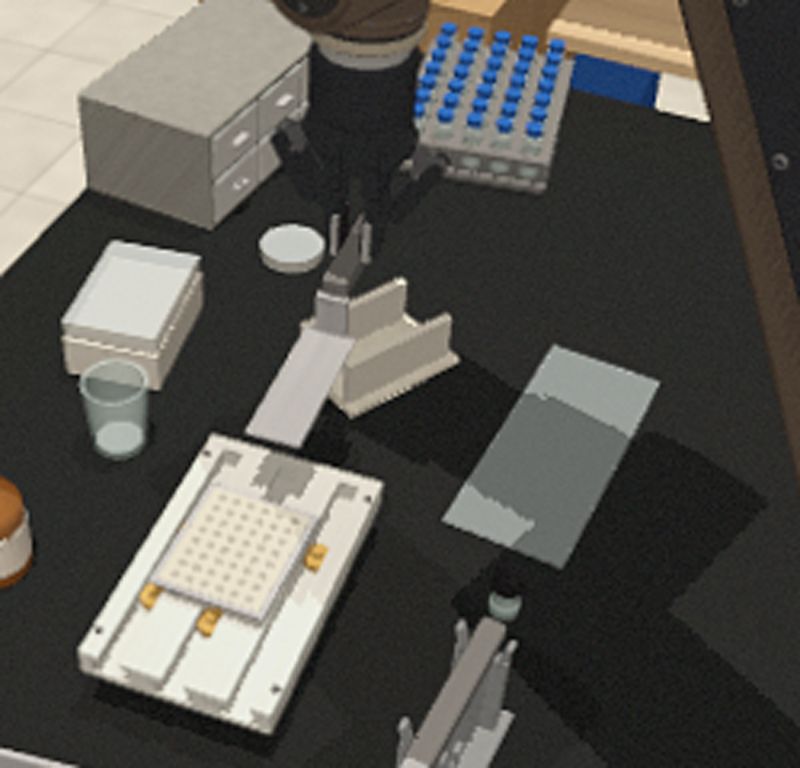

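```bash
python3 - <<'E'
from h import *
f=load('wrist'); P=cloud(f); x,y,z=P[...,0],P[...,1],P[...,2]
m=(z>.1)&(z<.14)&(x>.55)&(x<.62)&(y>-.09)&(y<.04)
q=P[m]; A=np.c_[q[:,:2]-q[:,:2].mean(0),np.ones(len(q))]; print(m.sum(),np.linalg.lstsq(A,q[:,2],rcond=None)[0], q[:,:2].mean(0))
for yy in np.arange(-.08,.03,.02):
    k=m&(np.abs(y-yy)<.004); print(round(yy,3),k.sum(),x[k].min(),x[k].max(),z[k].mean())
E
```

```text
9460 [ 0.00355415 -0.01011076  0.12144252] [ 0.58242365 -0.04805991]
-0.08 845 0.5639577201952826 0.6043535113036285 0.12175652899940884
-0.06 918 0.5625913865373325 0.6032819016354554 0.12162357515238148
-0.04 975 0.5622015063304093 0.6020719896267408 0.12131895851401288
-0.02 1051 0.5607994650734759 0.600663186902889 0.12114278740409093Traceback (most recent call last):
  File "<stdin>", line 6, in <module>
    return umr_minimum(a, axis, None, out, keepdims, initial, where)
ValueError: zero-size array to reduction operation minimum which has no identity
```

```bash
python3 -m creep '-0.005 0 -0.015 -0.015 0;-0.005 0 -0.03 -0.015 0;-0.005 0 -0.045 -0.015 0;-0.005 0 -0.0557 -0.015 0;-0.005 0 -0.0557 -0.015 0;-0.005 0 -0.0557 -0.015 0;-0.005 0 -0.0557 -0.015 0'
python3 - <<'E'
from h import *
s=st();f=grab('wrist'); save(f,'w7',s=1.5)
f=load('wrist'); P=cloud(f); x,y,z=P[...,0],P[...,1],P[...,2]
m=(z>.058)&(z<.075)&(x>.55)&(x<.62)&(y>-.09)&(y<-.03)
q=P[m]; A=np.c_[q[:,:2]-q[:,:2].mean(0),np.ones(len(q))]; print(m.sum(),np.linalg.lstsq(A,q[:,2],rcond=None)[0], q[:,:2].mean(0))
for yy in np.arange(-.08,-.03,.01):
    k=m&(np.abs(y-yy)<.003); print(round(yy,3),k.sum(),x[k].min(),x[k].max(),z[k].mean())
E
```

```text
time_s: 6.33
tcp_pos: [0.5781, -0.1449, 0.0893]
ee_rot: [[1.0, 0.028, 0.003], [0.028, -1.0, 0.002], [0.003, -0.002, -1.0]]
force: [0.0, -0.6, -1.1]
grip_width: 0.0165
6.3333 [ 0.5781 -0.1449  0.0893] [ 0.01 -0.62 -1.14] 0.01652015723591138
6882 [-0.00033174 -0.01065413  0.06622571] [ 0.57573642 -0.05884852]
-0.08 640 0.5565893045287615 0.5967400004947326 0.06643707931829465
-0.07 668 0.5559716021658081 0.596051859274877 0.06635353714854389
-0.06 694 0.5555150405021952 0.596029912234993 0.06627840676833643
-0.05 721 0.5553379775998009 0.5955647720453764 0.06606889125188044
-0.04 735 0.5553764838001286 0.595067812612418 0.06599172581145765
```

View pics/w7.png

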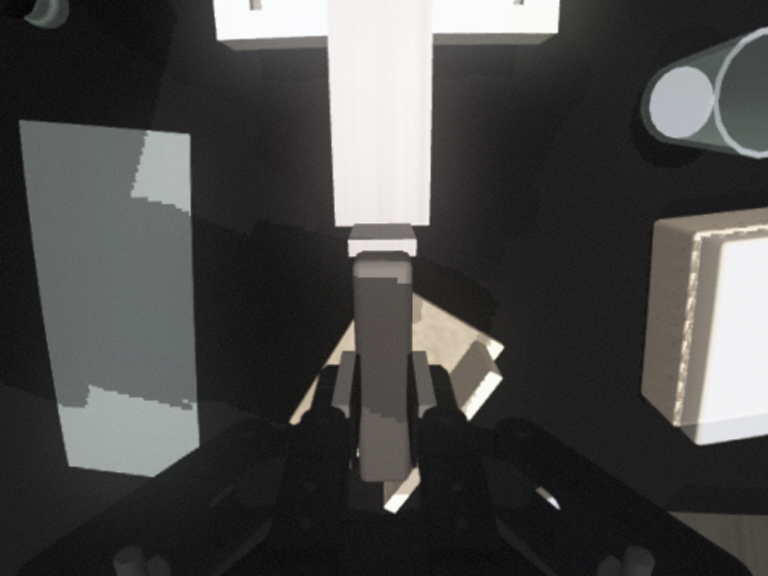

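```bash
python3 -m creep '0.0035 0 -0.0005 0 0;0.0035 0 -0.0005 0 0;0.0035 0 -0.0005 0 0;0.0035 0 -0.0005 0 0'
python3 - <<'E'
from h import *
s=st();f=grab('wrist')
f=load('wrist'); P=cloud(f); x,y,z=P[...,0],P[...,1],P[...,2]
m=(z>.058)&(z<.075)&(x>.55)&(x<.62)&(y>-.09)&(y<-.03)
for yy in np.arange(-.08,-.03,.01):
    k=m&(np.abs(y-yy)<.003); print(round(yy,3),k.sum(),(x[k].min()+x[k].max())/2-.572+.0477*(yy-.087),z[k].mean())
m=(np.abs(z-.0595)<.003)&(y>-.022)&(y<.05)&((x<.55)|(x>.605))&(x>.48)&(x<.67); print(z[m].mean(),m.sum(),x[m].min(),x[m].max())
E
```

```text
time_s: 6.72
tcp_pos: [0.5819, -0.1448, 0.0891]
ee_rot: [[1.0, 0.028, 0.004], [0.028, -1.0, 0.001], [0.004, -0.001, -1.0]]
force: [0.6, -0.6, -0.7]
grip_width: 0.0163
6.7167 [ 0.5819 -0.1448  0.0891] [ 0.6  -0.57 -0.68] 0.016311758924075378
-0.08 641 0.00030939720074682313 0.06625061615765084
-0.07 659 0.0002478581938438959 0.06621427196862185
-0.06 691 0.0004431023767473433 0.06619990392196413
-0.05 723 0.0006493109161791561 0.06597474281063914
-0.04 731 0.0008997265990940469 0.06587028621558734
0.05917368292125974 2637 0.5085078134059449 0.6454091150816117
```

```bash
python3 -m creep '-0.0006 0.0125 0 0 0;-0.0012 0.025 0 0 0;-0.0018 0.0375 0 0 0;-0.0024 0.05 0 0 0;-0.003 0.0625 0 0 0;-0.0036 0.075 0 0 0;-0.0042 0.0875 0 0 0;-0.0048 0.1 0 0 0;-0.0054 0.112 0 0 0;-0.0059 0.123 0 0 0'
python3 -m creep '0 0 0 0 0;0 0 0 0 0'
python3 - <<'E'
from h import *
s=st();f=grab('wrist'); save(f,'w8',s=1.5)
f=grab('side'); save(f,'s8',(180,150,300,290),5)
E
```

```text
time_s: 7.6
tcp_pos: [0.5758, -0.0204, 0.0891]
ee_rot: [[1.0, 0.029, 0.003], [0.029, -1.0, 0.001], [0.004, -0.001, -1.0]]
force: [1.3, 0.1, -0.9]
grip_width: 0.0165
time_s: 7.77
tcp_pos: [0.5758, -0.0197, 0.0891]
ee_rot: [[1.0, 0.03, 0.004], [0.03, -1.0, 0.001], [0.004, -0.001, -1.0]]
force: [0.0, -0.4, -1.9]
grip_width: 0.0161
7.7667 [ 0.5758 -0.0197  0.0891] [ 0.02 -0.42 -1.86] 0.016130755946180946
```

View pics/w8.png

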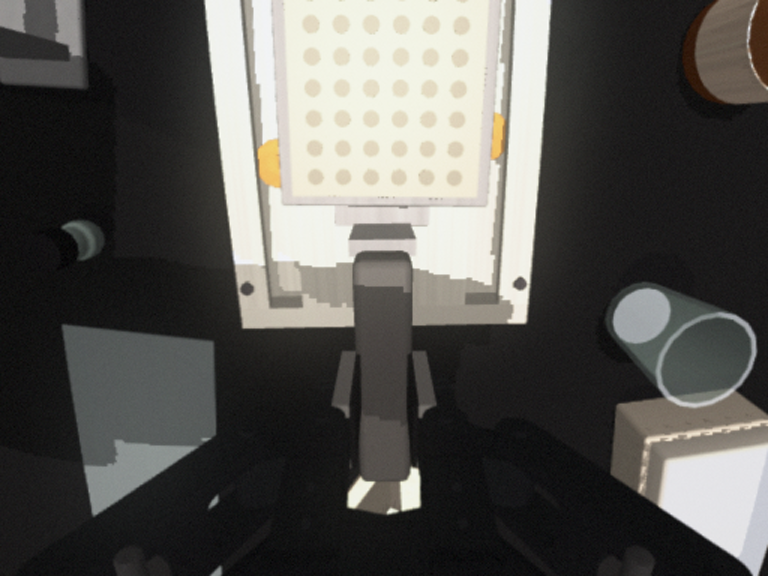

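View pics/s8.png

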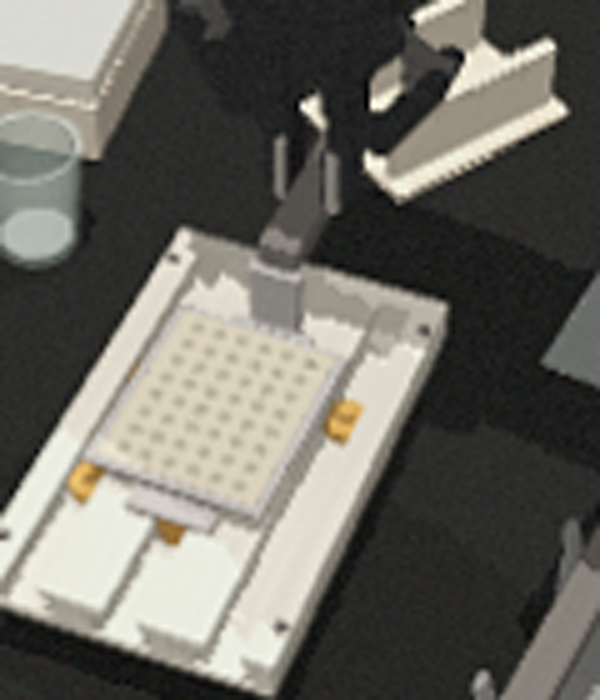

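```bash
python3 -m creep '0 0 0.001 0 0;0 0 0.0025 0 0;0 0 0.004 0 0;0 0 0.006 0 0;0 0 0.009 0 0;0 0 0.014 0 0;0 0 0.02 0 0;0 0 0.026 0 0;0 0 0.03 0 0;0 0 0.032 0 0'
python3 -m creep '0 0 0 0 0;0 0 0 0 0'
python3 - <<'E'
from h import *
s=st();f=grab('wrist'); save(f,'w9',s=1.5)
f=load('wrist'); P=cloud(f); x,y,z=P[...,0],P[...,1],P[...,2]
m=(z>.09)&(z<.12)&(x>.51)&(x<.64)&(y>.03)&(y<.09)
q=P[m]; A=np.c_[q[:,:2]-q[:,:2].mean(0),np.ones(len(q))]; print(m.sum(),np.linalg.lstsq(A,q[:,2],rcond=None)[0], q.mean(0))
f=grab('top'); save(f,'t9',(130,150,290,260),4.5)
P=cloud(f); x,y,z=P[...,0],P[...,1],P[...,2]
m=(z>.095)&(z<.12)&(x>.51)&(x<.64)&(y>.0)&(y<.16); print(rect(P,m),z[m].mean())
E
```

```text
time_s: 8.7
tcp_pos: [0.5762, -0.0206, 0.1221]
ee_rot: [[1.0, 0.029, 0.005], [0.029, -1.0, 0.001], [0.005, -0.001, -1.0]]
force: [0.7, -0.3, -1.6]
grip_width: 0.0158
time_s: 8.87
tcp_pos: [0.5762, -0.0206, 0.1223]
ee_rot: [[1.0, 0.029, 0.005], [0.029, -1.0, 0.001], [0.005, -0.001, -1.0]]
force: [-0.1, -0.4, -2.7]
grip_width: 0.0164
8.8667 [ 0.5762 -0.0206  0.1223] [-0.13 -0.39 -2.7 ] 0.0164480265367393
13672 [ 0.00343225 -0.00044486  0.10224985] [0.5749904  0.06288015 0.10224985]
((573.2037353515625, 106.07843780517578), (84.33271789550781, 82.47518920898438), 1.3031437397003174) 0.10347269358134913
```

View pics/w9.png

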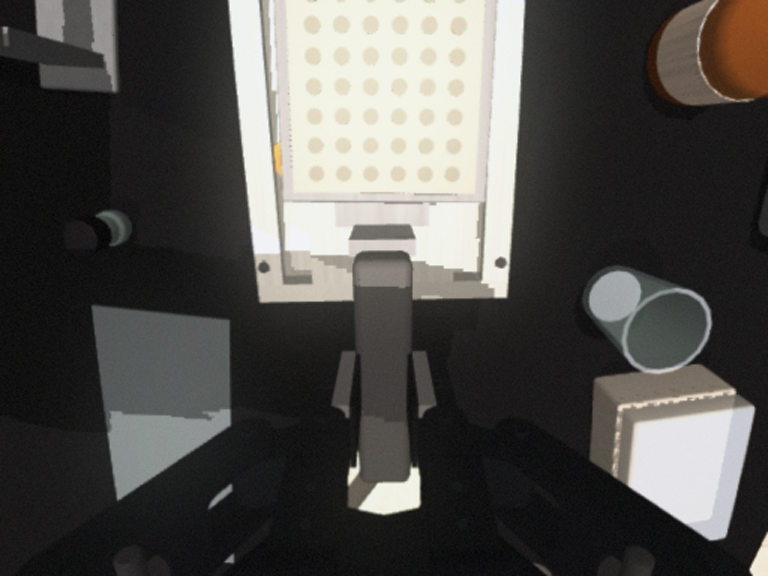

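View pics/t9.png

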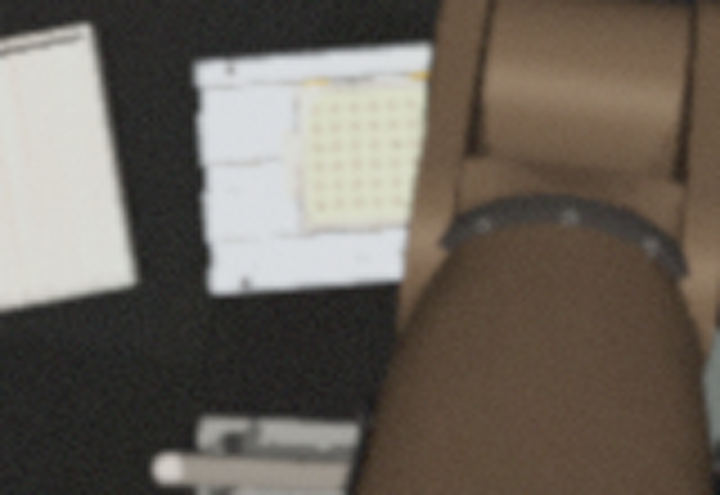

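```bash
python3 -m creep '0 -0.002 0.001 -0.004 0;-0.001 -0.007 0.003 -0.013 0;-0.002 -0.016 0.007 -0.029 0;-0.004 -0.026 0.011 -0.048 0;-0.005 -0.036 0.015 -0.067 0;-0.007 -0.046 0.019 -0.085 0;-0.008 -0.056 0.023 -0.104 0;-0.009 -0.065 0.027 -0.12 0;-0.01 -0.07 0.029 -0.129 0;-0.0105 -0.072 0.03 -0.133 0'
python3 -m creep '0 -0.002 0 -0.004 0;-0.001 -0.007 0 -0.013 0;-0.002 -0.016 0 -0.029 0;-0.004 -0.026 0 -0.048 0;-0.005 -0.036 0 -0.067 0;-0.007 -0.046 0 -0.085 0;-0.008 -0.056 0 -0.104 0;-0.009 -0.065 0 -0.12 0;-0.01 -0.07 0 -0.129 0;-0.0105 -0.072 0 -0.133 0'
python3 -m creep '0 -0.002 0 -0.004 0;-0.001 -0.007 0 -0.013 0;-0.002 -0.016 0 -0.029 0;-0.004 -0.026 0 -0.048 0;-0.005 -0.036 0 -0.067 0;-0.007 -0.046 0 -0.085 0;-0.008 -0.056 0 -0.104 0;-0.009 -0.065 0 -0.12 0;-0.01 -0.07 0 -0.129 0;-0.0105 -0.072 0 -0.133 0'
python3 - <<'E'
from h import *
s=st();f=grab('side'); save(f,'s10',(150,60,400,300),3.2)
f=grab('wrist'); save(f,'w10',s=1.5)
E
```

```text
time_s: 9.8
tcp_pos: [0.5655, -0.0937, 0.1523]
ee_rot: [[0.994, -0.106, 0.005], [-0.106, -0.994, 0.0], [0.005, -0.001, -1.0]]
force: [-0.0, 0.5, -2.0]
grip_width: 0.0161
time_s: 10.63
tcp_pos: [0.5548, -0.1668, 0.1523]
ee_rot: [[0.971, -0.239, 0.005], [-0.239, -0.971, -0.0], [0.005, -0.001, -1.0]]
force: [-0.2, -0.7, -2.8]
grip_width: 0.0166
time_s: 11.47
tcp_pos: [0.5441, -0.2398, 0.1522]
ee_rot: [[0.93, -0.367, 0.005], [-0.367, -0.93, -0.001], [0.005, -0.001, -1.0]]
force: [-0.6, -0.9, -2.1]
grip_width: 0.0167
11.4667 [ 0.5441 -0.2398  0.1522] [-0.56 -0.9  -2.09] 0.016695349575090966
```

View pics/s10.png

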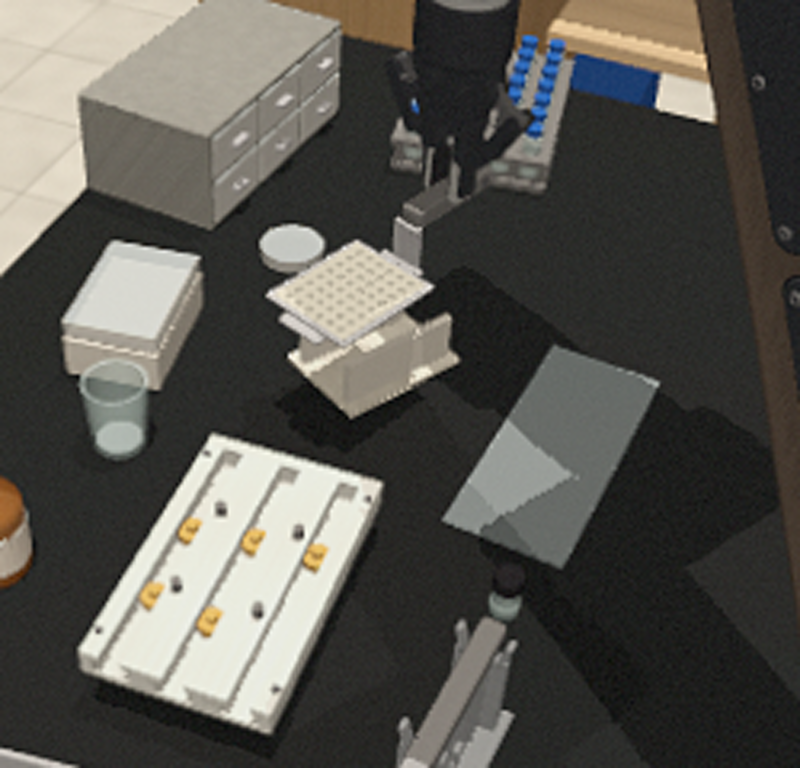

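View pics/w10.png

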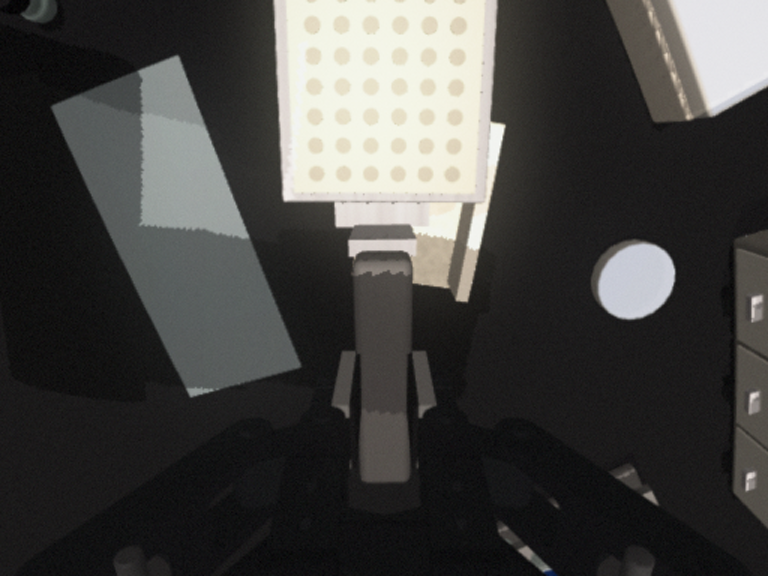

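```bash
python3 -m creep '0 -0.002 0 -0.004 0;-0.001 -0.007 0 -0.012 0;-0.002 -0.014 -0.004 -0.027 0;-0.003 -0.024 -0.008 -0.046 0;-0.005 -0.033 -0.014 -0.064 0;-0.006 -0.042 -0.02 -0.081 0;-0.008 -0.052 -0.025 -0.1 0;-0.009 -0.06 -0.03 -0.115 0;-0.0095 -0.064 -0.034 -0.123 0;-0.0099 -0.0662 -0.035 -0.1265 0'
python3 -m creep '0 0 0 0 0;0 0 0 0 0'
python3 - <<'E'
from h import *
s=st();R=s['ee_rot'];print(np.degrees(np.arctan2(R[1,0],R[0,0])))
f=grab('side'); save(f,'s11',(220,120,310,210),7)
P=cloud(f); x,y,z=P[...,0],P[...,1],P[...,2]
B=(x>.5)&(x<.68)&(y>-.32)&(y<-.11)
m=B&(z>.088)&(z<.108); print('plate side',m.sum(),rect(P,m),z[m].mean())
m=B&(z>.085)&(z<.15);
f=grab('wrist'); save(f,'w11',s=1.5)
f=grab('top'); P=cloud(f); x,y,z=P[...,0],P[...,1],P[...,2]; B=(x>.5)&(x<.68)&(y>-.32)&(y<-.11)
m=B&(z>.06)&(z<.11); print('plate top',m.sum(),rect(P,m) if m.sum()>10 else 0); save(f,'t11',(250,140,410,260),4.5)
E
```

```text
time_s: 12.4
tcp_pos: [0.5338, -0.306, 0.1161]
ee_rot: [[0.876, -0.482, 0.004], [-0.482, -0.876, -0.001], [0.004, -0.001, -1.0]]
force: [-1.0, -0.2, -3.1]
grip_width: 0.0163
time_s: 12.57
tcp_pos: [0.5338, -0.306, 0.116]
ee_rot: [[0.876, -0.482, 0.004], [-0.482, -0.876, -0.001], [0.003, -0.001, -1.0]]
force: [0.2, 0.1, -3.1]
grip_width: 0.0164
12.5667 [ 0.5338 -0.306   0.116 ] [ 0.19  0.09 -3.06] 0.0164136745126026
-28.811820842471064
plate side 910 ((583.7974243164062, -212.46218872070312), (128.4674835205078, 87.84459686279297), 61.86764144897461) 0.09568358294807437
plate top 1360 ((584.1317138671875, -214.73089599609375), (125.2244644165039, 84.51673889160156), 61.34990692138672)
```

View pics/s11.png

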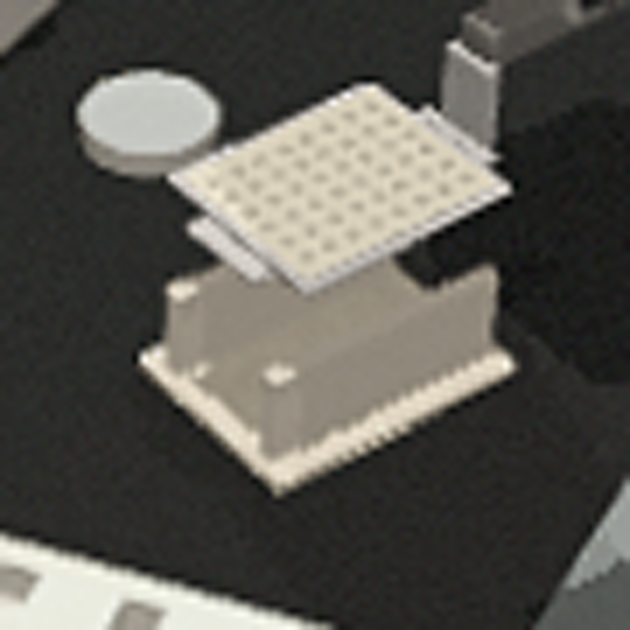

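View pics/t11.png

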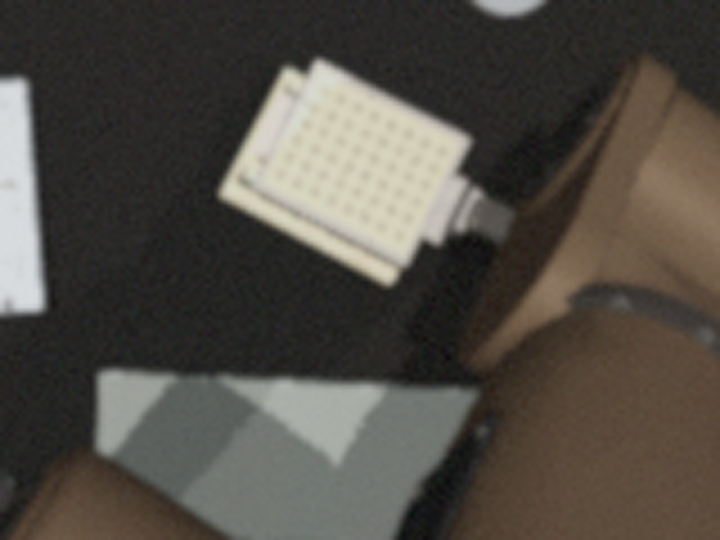

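View pics/w11.png

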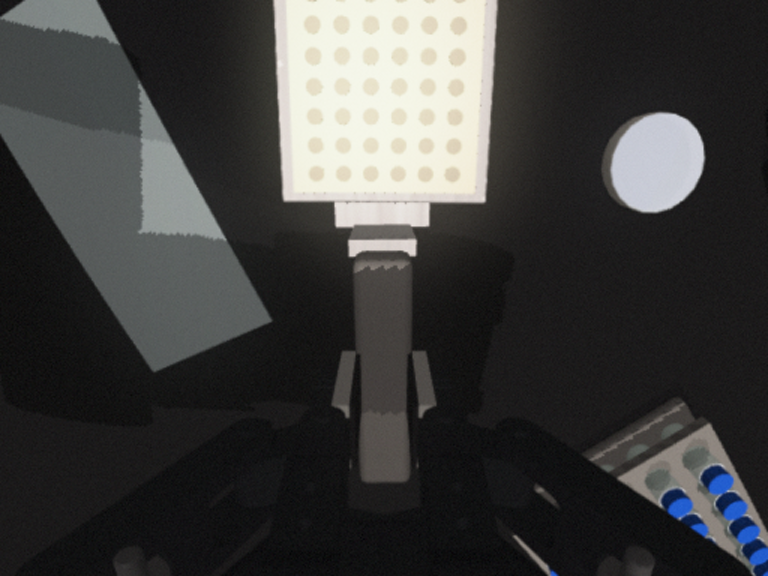

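```bash
python3 - <<'E'
from h import *
f=load('top'); B=lambda p:(250+p[0]/4.5,140+p[1]/4.5)
pl=np.array([atz(f,*B(p),.0970)[:2] for p in [(318,58),(470,138),(408,265),(245,183)]]); print(pl,pl.mean(0))
rb=np.array([atz(f,*B(p),.006)[:2] for p in [(287,66),(220,195),(390,287)]]); print(rb,(rb[0]+rb[2])/2, np.degrees(np.arctan2(*(rb[1]-rb[2])[::-1])),np.linalg.norm(rb[1]-rb[2]),np.linalg.norm(rb[1]-rb[0]))
e=pl[[0,3]].mean(0)-pl[[1,2]].mean(0); print(np.degrees(np.arctan2(e[1],e[0])),np.linalg.norm(e))
f=load('side'); S=lambda p:(220+p[0]/7,120+p[1]/7)
pl=np.array([atz(f,*S(p),.0970)[:2] for p in [(170,178),(372,84),(512,187),(308,290)]]); print(pl,pl.mean(0))
rb=np.array([atz(f,*S(p),.006)[:2] for p in [(140,357),(280,490),(517,365)]]); print(rb,(rb[0]+rb[2])/2,np.degrees(np.arctan2(*(rb[1]-rb[2])[::-1])),np.linalg.norm(rb[1]-rb[2]),np.linalg.norm(rb[1]-rb[0]))
e=pl[[0,3]].mean(0)-pl[[1,2]].mean(0); print(np.degrees(np.arctan2(e[1],e[0])),np.linalg.norm(e))
E
```

```text
[[ 0.64730079 -0.18992758]
 [ 0.59818192 -0.27682233]
 [ 0.52550555 -0.23748174]
 [ 0.57571601 -0.14468968]] [ 0.58667607 -0.21223033]
[[ 0.65511412 -0.18450364]
 [ 0.57564161 -0.13966814]
 [ 0.51536528 -0.24345562]] [ 0.5852397  -0.21397963] 59.853397806037215 0.12002115173693423 0.0912474712184294
61.06655961662683 0.10265679224407978
[[ 0.64129866 -0.18284398]
 [ 0.59422674 -0.27103749]
 [ 0.5232812  -0.23260226]
 [ 0.57013437 -0.14398516]] [ 0.58223524 -0.20761722]
[[ 0.65162948 -0.18108217]
 [ 0.57256155 -0.13373189]
 [ 0.51460099 -0.23980218]] [ 0.58311523 -0.21044218] 61.34624598705681 0.12087321016812497 0.09216174745677447
62.021927034205575 0.10010483362420215
```

```bash
python3 -m creep '-0.0007 -0.0014 -0.003 0 0;-0.0007 -0.0014 -0.008 0 0;-0.0007 -0.0014 -0.015 0 0;-0.0007 -0.0014 -0.022 0 0;-0.0007 -0.0014 -0.029 0 0;-0.0007 -0.0014 -0.034 0 0;-0.0007 -0.0014 -0.037 0 0;-0.0007 -0.0014 -0.039 0 0;-0.0007 -0.0014 -0.04 0 0;-0.0007 -0.0014 -0.041 0 0'
python3 -m creep '0 0 -0.0007 0 0;0 0 -0.0014 0 0;0 0 -0.0021 0 0;0 0 -0.0028 0 0;0 0 -0.0035 0 0;0 0 -0.0042 0 0;0 0 -0.0049 0 0;0 0 -0.0056 0 0;0 0 -0.0063 0 0;0 0 -0.007 0 0'
python3 - <<'E'
from h import *
s=st();f=grab('side'); save(f,'s12',(220,120,310,210),7)
E
```

```text
time_s: 13.55
tcp_pos: [0.5334, -0.3072, 0.0755]
ee_rot: [[0.877, -0.481, 0.004], [-0.481, -0.877, -0.001], [0.004, -0.001, -1.0]]
force: [0.8, 0.1, -2.2]
grip_width: 0.0162
time_s: 14.38
tcp_pos: [0.5334, -0.3072, 0.0684]
ee_rot: [[0.876, -0.481, 0.004], [-0.481, -0.876, -0.001], [0.004, -0.001, -1.0]]
force: [-0.1, -0.3, -1.4]
grip_width: 0.0161
14.3833 [ 0.5334 -0.3072  0.0684] [-0.07 -0.32 -1.38] 0.016100893983931445
```

View pics/s12.png

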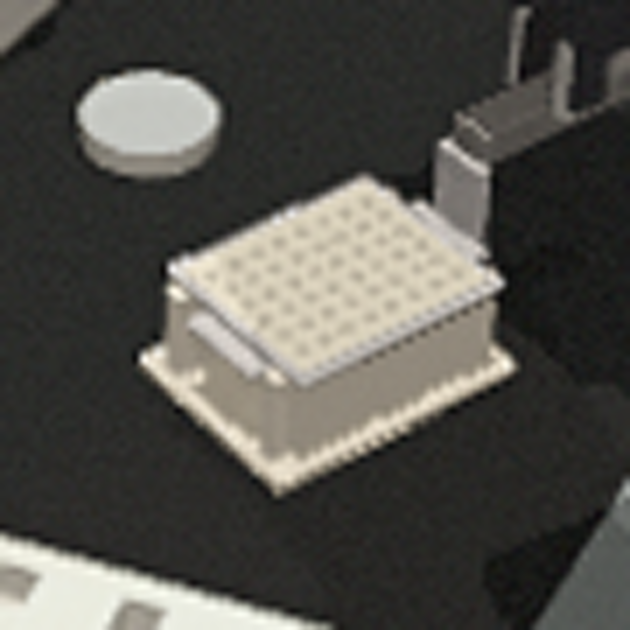

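```bash
python3 -m creep '0 0 -0.0008 0 0;0 0 -0.0016 0 0;0 0 -0.0026 0 0;0 0 -0.004 0 0;0 0 -0.006 0 0;0 0 -0.008 0 0;0 0 -0.01 0 0;0 0 -0.0115 0 0;0 0 -0.0125 0 0;0 0 -0.013 0 0'
python3 - <<'E'
from h import *
s=st();f=grab('side'); save(f,'s13',(220,120,310,210),7)
f=grab('top'); save(f,'t13',(270,140,380,220),7)
P=cloud(f); x,y,z=P[...,0],P[...,1],P[...,2]; m=(x>.5)&(x<.68)&(y>-.32)&(y<-.11)&(z>.043)&(z<.06); print(m.sum(),rect(P,m),z[m].mean())
E
```

```text
time_s: 15.27
tcp_pos: [0.5333, -0.3072, 0.0551]
ee_rot: [[0.876, -0.481, 0.004], [-0.481, -0.876, -0.001], [0.004, -0.001, -1.0]]
force: [0.1, 0.2, -1.0]
grip_width: 0.0163
15.2667 [ 0.5333 -0.3072  0.0551] [ 0.08  0.22 -0.97] 0.016331098585665532
1174 ((583.21728515625, -217.19436645507812), (121.02993774414062, 84.86343383789062), 60.65495681762695) 0.05161287977673972
```

View pics/s13.png

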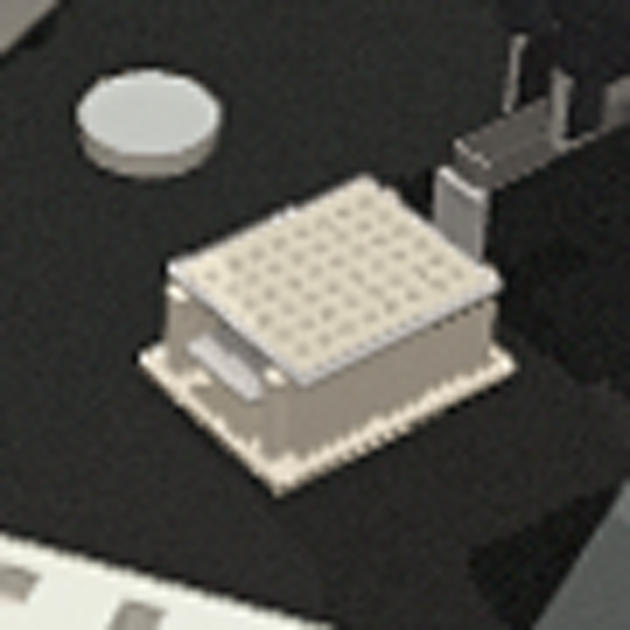

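View pics/t13.png

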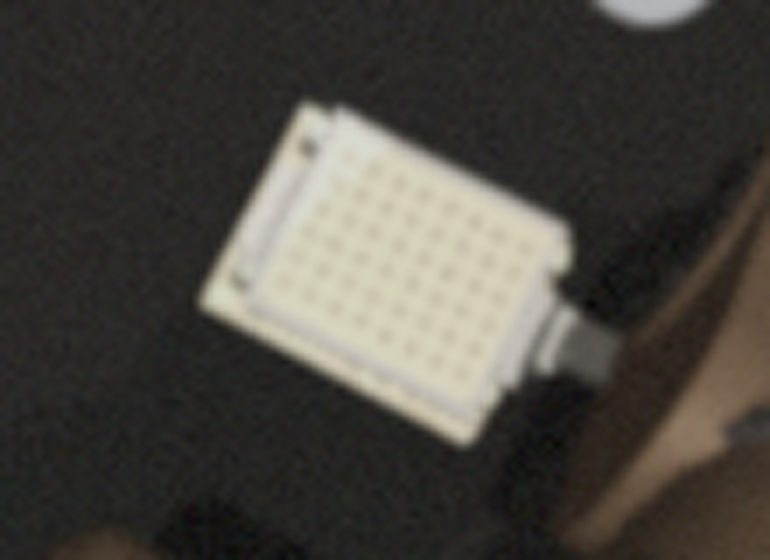

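```bash
python3 - <<'E'
from h import *
f=load('top')
for p in [(640,212),(655,295),(767,275)]: print(atz(f,p[0]/1.5,p[1]/1.5,.06))
C=lambda p:(270+p[0]/7,140+p[1]/7)
for p in [(340,105),(578,228),(470,420),(245,300)]: print('pl',atz(f,*C(p),.05))
for p in [(303,102),(200,302),(470,445)]: print('rk',atz(f,*C(p),.006))
E
```

```text
[ 0.67680921 -0.48882748  0.06      ]
[ 0.52483405 -0.50833149  0.06      ]
[ 0.55509092 -0.72474667  0.06      ]
pl [ 0.64804603 -0.19131956  0.05      ]
pl [ 0.59759228 -0.28216401  0.05      ]
pl [ 0.52443442 -0.23695842  0.05      ]
pl [ 0.57333067 -0.1515598   0.05      ]
rk [ 0.65542094 -0.18312765  0.006     ]
rk [ 0.57620063 -0.13879853  0.006     ]
rk [ 0.51590089 -0.24481718  0.006     ]
```

```bash
python3 -m creep '-0.002 -0.0035 0 0 0;-0.006 -0.011 0 0 0;-0.013 -0.0237 0 0 0;-0.021 -0.0385 0 0 0;-0.029 -0.0531 0 0 0;-0.037 -0.0678 0 0 0;-0.045 -0.0824 0 0 0;-0.053 -0.0971 0 0 0;-0.059 -0.1081 0 0 0;-0.063 -0.1154 0 0 0'
python3 -m creep '0 0 0.005 0 0;0 0 0.03 0 0;0 0 0.05 0 0;0 0 0.07 0 0;0 0 0.08 0 0;0 0 0.08 0 0'
python3 - <<'E'
from h import *
s=st();R=s['ee_rot'];print(np.degrees(np.arctan2(R[1,0],R[0,0])))
f=grab('wrist'); save(f,'w14',s=1.5)
P=cloud(f); x,y,z=P[...,0],P[...,1],P[...,2]
B=(x>.5)&(x<.68)&(y>-.32)&(y<-.11)
m=B&(z>.047)&(z<.055); print('plate',m.sum(),rect(P,m),z[m].mean())
m=B&(z>.003)&(z<.009); print('base',m.sum(),rect(P,m))
E
```

```text
time_s: 16.2
tcp_pos: [0.4691, -0.4246, 0.0553]
ee_rot: [[0.876, -0.483, 0.004], [-0.483, -0.876, -0.001], [0.004, -0.001, -1.0]]
force: [0.2, -0.0, -1.8]
grip_width: 0.0165
time_s: 16.7
tcp_pos: [0.4699, -0.4249, 0.1377]
ee_rot: [[0.876, -0.482, 0.007], [-0.482, -0.876, -0.004], [0.008, 0.0, -1.0]]
force: [-0.0, 0.0, -1.6]
grip_width: 0.0168
16.7 [ 0.4699 -0.4249  0.1377] [-0.    0.05 -1.64] 0.01677125132266353
-28.843781326246212
plate 0 ((0.0, 0.0), (0.0, 0.0), 0.0) nan
base 0 ((0.0, 0.0), (0.0, 0.0), 0.0)<stdin>:6: RuntimeWarning: Mean of empty slice.
  ret = ret.dtype.type(ret / rcount)
```

View pics/w14.png

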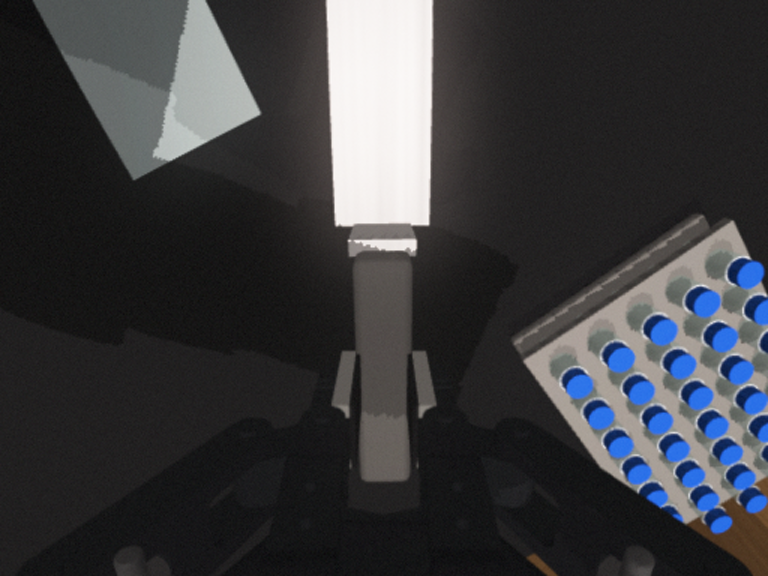

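```bash
python3 -m creep '-0.015 0.03 0 0.06 0;-0.03 0.065 0 0.13 0;-0.045 0.1 0 0.2 0;-0.06 0.13 0 0.27 0;-0.075 0.1644 0 0.3335 0;-0.075 0.1644 0 0.3335 0;-0.075 0.1644 -0.03 0.3335 0;-0.075 0.1644 -0.06 0.3335 0;-0.075 0.1644 -0.08 0.3335 0;-0.075 0.1644 -0.09 0.3335 0'
python3 - <<'E'
from h import *
s=st();R=s['ee_rot'];print(np.degrees(np.arctan2(R[1,0],R[0,0])))
E
```

```text
time_s: 17.58
tcp_pos: [0.3932, -0.2589, 0.043]
ee_rot: [[0.986, -0.169, 0.003], [-0.169, -0.986, 0.002], [0.002, -0.003, -1.0]]
force: [0.4, 1.0, -1.9]
grip_width: 0.0162
17.5833 [ 0.3932 -0.2589  0.043 ] [ 0.45  0.96 -1.9 ] 0.01616753977519648
-9.73449364979557
```

```bash
python3 -m creep '0 0 -0.004 0 0;0 0 -0.008 0 0;0 0 -0.012 0 0;0 0 -0.014 0 0;0 0 -0.0155 0 0;0 0 -0.0165 0 0;0 0 -0.0165 0 0'
python3 - <<'E'
from h import *
s=st();f=grab('side'); save(f,'s15',(280,130,380,250),5)
f=grab('wrist');P=cloud(f); x,y,z=P[...,0],P[...,1],P[...,2]
m=(z>-.005)&(z<.012)&(np.abs((x-.3932)-(y+.2589)*.171)<.014)&(y>-.19)&(y<-.1)
for yy in (-.18,-.16,-.14,-.12): k=m&(np.abs(y-yy)<.005); print(yy,k.sum(),z[k].mean())
m=(x>.43)&(x<.44)&(y>-.2)&(y<-.14); print('mat',z[m].mean())
E
```

```text
time_s: 18.17
tcp_pos: [0.3934, -0.259, 0.0267]
ee_rot: [[0.986, -0.169, 0.003], [-0.169, -0.986, 0.002], [0.003, -0.002, -1.0]]
force: [0.3, 0.4, -1.2]
grip_width: 0.0165
18.1667 [ 0.3934 -0.259   0.0267] [ 0.33  0.36 -1.22] 0.01652090005764321
-0.18 781 0.004266471636727139
-0.16 854 0.00410585870647811
-0.14 928 0.004029248379529298
-0.12 0 nan
mat 0.0014617689869977752<stdin>:5: RuntimeWarning: Mean of empty slice.
  ret = ret.dtype.type(ret / rcount)
```

View pics/s15.png

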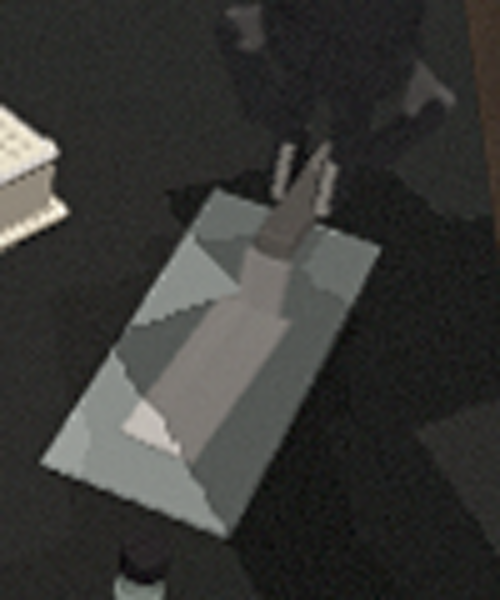

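Essentially in contact; lower 0.7 mm more and release, then rise.

```bash
python3 -m creep '0 0 -0.0005 0 0;0 0 -0.001 0 0;0 0 -0.001 0 0.2;0 0 -0.001 0 0.3;0 0 0 0 0.4;0 0 0 0 0.6;0 0 0.002 0 1;0 0 0.002 0 1;0 0 0.002 0 1;0 0 0.002 0 1'
python3 -m creep '0 0 0.005 0 1;0 0 0.02 0 1;0 0 0.05 0 1;0 0 0.08 0 1;0 0 0.12 0 1;0 0 0.16 0 1;0 0 0.2 0 1;0 0.03 0.22 0 1;0 0.06 0.22 0 1;0 0.06 0.22 0 1'
python3 - <<'E'
from h import *
s=st();f=grab('wrist'); save(f,'w16',s=1.5)
P=cloud(f); x,y,z=P[...,0],P[...,1],P[...,2]
m=(np.abs(z-.053)<.006)&(x>.35)&(x<.45)&(y<-.19)&(y>-.33)
print('handle',m.sum(),rect(P,m),z[m].mean())
B=(x>.5)&(x<.68)&(y>-.32)&(y<-.11)
m=B&(z>.045)&(z<.055); print('plate',m.sum(),rect(P,m),z[m].mean())
m=B&(z>.003)&(z<.009); print('base',m.sum(),rect(P,m))
E
```

```text
time_s: 19.1
tcp_pos: [0.3934, -0.259, 0.0288]
ee_rot: [[0.986, -0.169, 0.003], [-0.169, -0.986, 0.002], [0.003, -0.002, -1.0]]
force: [1.0, 1.3, 0.4]
grip_width: 0.0852
time_s: 19.93
tcp_pos: [0.3928, -0.1957, 0.2505]
ee_rot: [[0.986, -0.168, 0.005], [-0.168, -0.986, 0.001], [0.005, -0.002, -1.0]]
force: [-0.3, -0.6, -0.4]
grip_width: 0.0854
19.9333 [ 0.3928 -0.1957  0.2505] [-0.34 -0.62 -0.42] 0.08538254186211645
handle 981 ((439.13360595703125, -247.2554168701172), (20.239803314208984, 89.04306030273438), 2.1579599380493164) 0.051914753534234304
plate 4956 ((586.48095703125, -213.57254028320312), (109.81214904785156, 85.641845703125), 60.42502212524414) 0.0495871404433154
base 1009 ((586.398681640625, -213.1492919921875), (120.32698059082031, 89.93387603759766), 60.57561492919922)
```

View pics/w16.png

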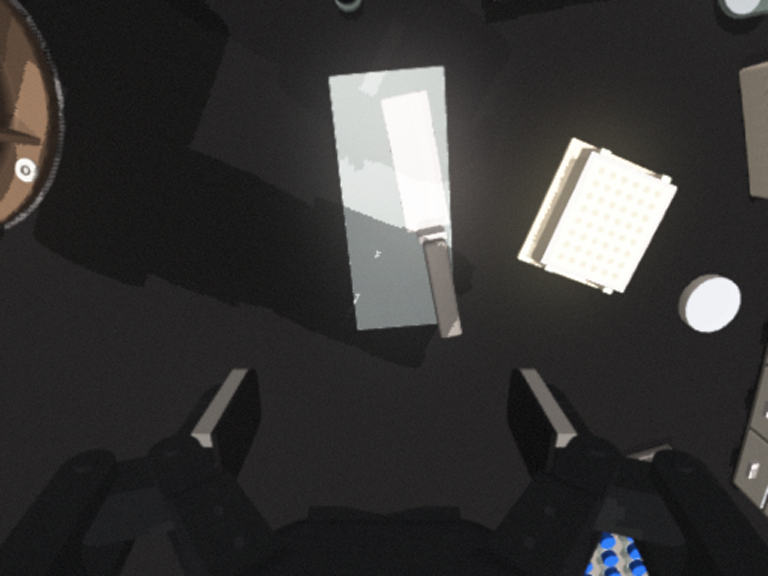

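```bash
python3 -m creep '0.0463 -0.0515 -0.03 0.207 1;0.0463 -0.0515 -0.06 0.207 1;0.0463 -0.0515 -0.1 0.207 1;0.0463 -0.0515 -0.13 0.207 1;0.0463 -0.0515 -0.16 0.207 1;0.0463 -0.0515 -0.17 0.207 1;0.0463 -0.0515 -0.17 0.207 1;0.0463 -0.0515 -0.17 0.207 1'
python3 - <<'E'
from h import *
s=st();f=grab('wrist'); save(f,'w17',s=1.5)
R=s['ee_rot'];print(np.degrees(np.arctan2(R[1,0],R[0,0])))
P=cloud(f); x,y,z=P[...,0],P[...,1],P[...,2]
m=(np.abs(z-.053)<.006)&(x>.40)&(x<.48)&(y<-.16)&(y>-.33)
print('handle',m.sum(),rect(P,m),z[m].mean())
E
```

```text
time_s: 20.65
tcp_pos: [0.4396, -0.2492, 0.0805]
ee_rot: [[0.999, 0.039, 0.004], [0.039, -0.999, 0.002], [0.004, -0.002, -1.0]]
force: [1.1, 0.1, 0.0]
grip_width: 0.0856
20.65 [ 0.4396 -0.2492  0.0805] [1.06 0.13 0.01] 0.08563085445914552
2.2393773027557784
handle 3282 ((438.9627990722656, -247.44166564941406), (20.193580627441406, 89.62020874023438), 2.223745107650757) 0.05196308733466121
```

View pics/w17.png

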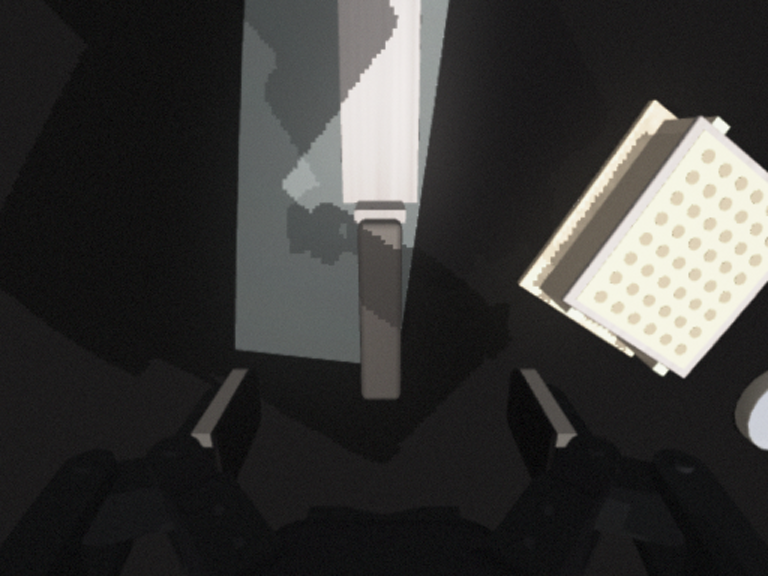

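```bash
python3 -m creep '-0.0006 0.001 -0.02 0 1;-0.0006 0.001 -0.04 0 1;-0.0006 0.001 -0.054 0 1;-0.0006 0.001 -0.054 0 1;-0.0006 0.001 -0.054 0 1;-0.0006 0.001 -0.054 0 0.5;-0.0006 0.001 -0.054 0 0;-0.0006 0.001 -0.054 0 0;-0.0006 0.001 -0.054 0 0;-0.0006 0.001 -0.054 0 0' 100
python3 -m creep '0 0 0 0 0;0 0 0 0 0;0 0 0 0 0;0 0 0 0 0'
```

```text
time_s: 21.53
tcp_pos: [0.4395, -0.2485, 0.0277]
ee_rot: [[0.999, 0.039, 0.006], [0.039, -0.999, 0.0], [0.006, -0.0, -1.0]]
force: [-0.2, 0.6, 0.2]
grip_width: 0.0253
time_s: 21.87
tcp_pos: [0.4396, -0.2487, 0.0278]
ee_rot: [[0.999, 0.039, 0.006], [0.039, -0.999, 0.0], [0.006, 0.0, -1.0]]
force: [-1.5, -0.6, 2.8]
grip_width: 0.0161
```

```bash
python3 -m creep '0 0 0.008 0 0;0 0 0.02 0 0;-0.01 -0.005 0.02 -0.04 0;-0.025 -0.012 0.02 -0.08 0;-0.038 -0.018 0.02 -0.126 0;-0.038 -0.018 0.02 -0.126 0;-0.038 -0.018 0.014 -0.126 0;-0.038 -0.018 0.007 -0.126 0;-0.038 -0.018 0.002 -0.126 0;-0.038 -0.018 0 -0.126 0'
python3 -m creep '0 0 0 0 0;0 0 0 0 0.2;0 0 0.0005 0 0.4;0 0 0.001 0 0.7;0 0 0.002 0 1;0 0 0.002 0 1;0 0 0.002 0 1;0 0 0.002 0 1'
python3 -m creep '0 0 0.005 0 1;0 0 0.02 0 1;0 0 0.05 0 1;0 0 0.08 0 1;0 0 0.12 0 1;0 0 0.16 0 1;0 0 0.2 0 1;0 0.03 0.22 0 1;0 0.06 0.22 0 1;0 0.06 0.22 0 1'
python3 - <<'E'
from h import *
s=st();f=grab('wrist'); save(f,'w18',s=1.5)
P=cloud(f); x,y,z=P[...,0],P[...,1],P[...,2]
m=(np.abs(z-.053)<.006)&(x>.35)&(x<.47)&(y<-.19)&(y>-.33)
print('handle',m.sum(),rect(P,m),z[m].mean())
B=(x>.5)&(x<.68)&(y>-.32)&(y<-.11)
m=B&(z>.048)&(z<.055); print('plate',m.sum(),rect(P,m),z[m].mean())
E
```

```text
time_s: 22.7
tcp_pos: [0.4021, -0.2669, 0.027]
ee_rot: [[0.996, -0.086, 0.007], [-0.086, -0.996, -0.001], [0.007, 0.0, -1.0]]
force: [-2.3, -6.0, 9.9]
grip_width: 0.0156
time_s: 23.37
tcp_pos: [0.4021, -0.2668, 0.029]
ee_rot: [[0.996, -0.086, 0.007], [-0.086, -0.996, -0.001], [0.007, 0.0, -1.0]]
force: [0.1, 0.1, -1.0]
grip_width: 0.0853
time_s: 24.2
tcp_pos: [0.4015, -0.2035, 0.2507]
ee_rot: [[0.996, -0.084, 0.009], [-0.084, -0.996, -0.002], [0.009, 0.001, -1.0]]
force: [0.6, -0.5, -0.1]
grip_width: 0.0851
24.2 [ 0.4015 -0.2035  0.2507] [ 0.63 -0.51 -0.08] 0.08509058222481779
handle 961 ((403.40362548828125, -264.4402770996094), (88.3118667602539, 19.973878860473633), 85.78941345214844) 0.05190002043896214
plate 4668 ((586.5189208984375, -213.68203735351562), (99.80186462402344, 84.9183349609375), 60.72581100463867) 0.04970400302861059
```

View pics/w18.png

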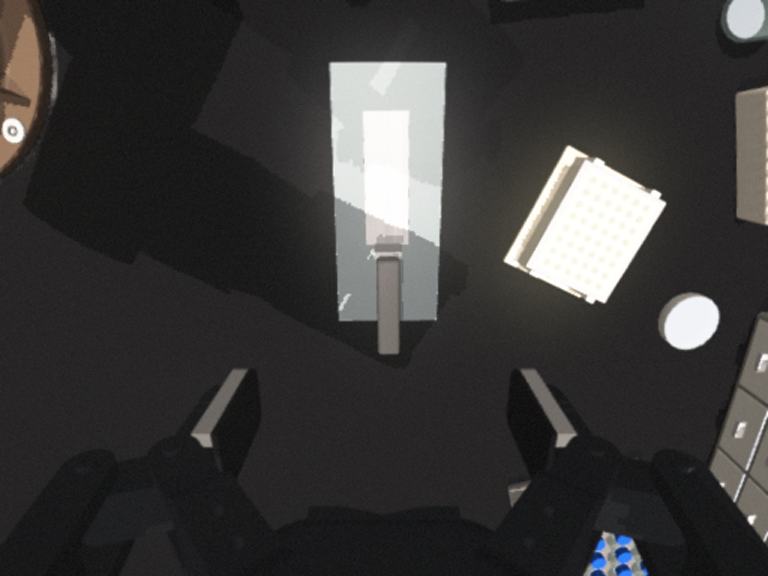

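```bash
python3 -m creep '0.22 0.475 0.05 -1.335 1;0.22 0.475 0.05 -1.335 1;0.22 0.475 0.05 -1.335 1;0.22 0.475 0.05 -1.335 1;0.22 0.475 0.05 -1.335 1;0.22 0.475 0.05 -1.335 1;0.22 0.475 0.05 -1.335 1;0.22 0.475 0.05 -1.335 1;0.22 0.475 0.05 -1.335 1;0.22 0.475 0.05 -1.335 1'
python3 -m creep '0.04 0.09 0 -0.15 1;0.04 0.09 0 -0.15 1;0.04 0.09 0 -0.15 1;0.04 0.09 0 -0.15 1;0.04 0.09 0 -0.15 1'
python3 - <<'E'
from h import *
s=st();f=grab('wrist'); save(f,'w19',s=1.5); print(s['q'])
R=s['ee_rot'];print(np.degrees(np.arctan2(R[1,0],R[0,0])))
P=cloud(f); x,y,z=P[...,0],P[...,1],P[...,2]
m=(np.abs(z-.0275)<.003)&(x>.45)&(x<.70)&(y<.45)&(y>.215); print('tray',m.sum(),rect(P,m))
m=(np.abs(z-.052)<.004)&(x>.45)&(x<.70)&(y<.45)&(y>.24); print('lug',m.sum(),rect(P,m))
R=(x>.45)&(x<.69)&(y<.24)&(y>-.06)
m=R&(np.abs(z-.06)<.003); print('stage',m.sum(),rect(P,m),np.median(z[m]))
E
```

```text
time_s: 25.08
tcp_pos: [0.5561, 0.1246, 0.2844]
ee_rot: [[0.372, -0.928, 0.001], [-0.928, -0.372, -0.008], [0.008, 0.002, -1.0]]
force: [0.8, -0.6, -0.1]
grip_width: 0.0853
time_s: 25.5
tcp_pos: [0.5963, 0.2148, 0.2833]
ee_rot: [[0.23, -0.973, -0.002], [-0.973, -0.23, -0.009], [0.008, 0.004, -1.0]]
force: [-0.8, -1.0, 0.2]
grip_width: 0.0854
25.5 [0.5963 0.2148 0.2833] [-0.83 -0.98  0.19] 0.08536164932066645
[ 0.24512036  0.44707907  1.43563603 -0.00841653  1.26255114  1.58636516]
-76.69969678607607
tray 1034 ((576.8635864257812, 314.6551513671875), (160.88641357421875, 110.96410369873047), 9.10169792175293)
lug 275 ((569.1373291015625, 363.5842590332031), (49.11906051635742, 10.414770126342773), 8.865869522094727)
stage 9280 ((572.2074584960938, 86.9396743774414), (137.31375122070312, 221.13955688476562), 2.6616687774658203) 0.05917735472545815
```

View pics/w19.png

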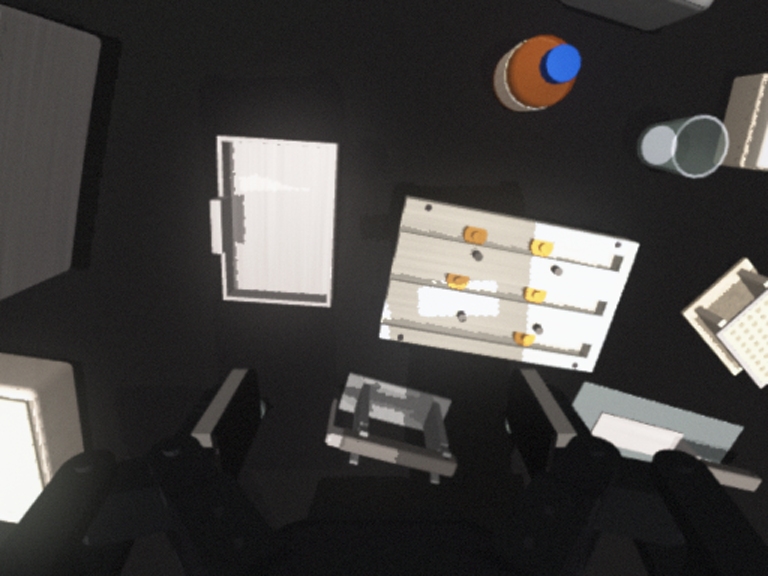

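```bash
python3 -m creep '-0.027 0.149 -0.04 -0.075 1;-0.027 0.149 -0.08 -0.075 1;-0.027 0.149 -0.12 -0.075 1;-0.027 0.149 -0.16 -0.075 1;-0.027 0.149 -0.18 -0.075 1;-0.027 0.149 -0.18 -0.075 1;-0.027 0.149 -0.18 -0.075 1'
python3 - <<'E'
from h import *
s=st();f=grab('wrist'); save(f,'w20',s=1.2)
R=s['ee_rot'];print(np.degrees(np.arctan2(R[1,0],R[0,0])))
P=cloud(f); x,y,z=P[...,0],P[...,1],P[...,2]
m=(np.abs(z-.052)<.004)&(x>.45)&(x<.70)&(y<.45)&(y>.24); print('lug',m.sum(),rect(P,m))
E
```

```text
time_s: 26.13
tcp_pos: [0.5658, 0.362, 0.0965]
ee_rot: [[0.156, -0.988, -0.012], [-0.988, -0.156, -0.013], [0.011, 0.013, -1.0]]
force: [0.1, -1.0, -1.0]
grip_width: 0.0857
26.1333 [0.5658 0.362  0.0965] [ 0.06 -0.95 -0.95] 0.08570592873863969
-81.03291120941654
lug 826 ((569.041015625, 363.7795104980469), (50.038238525390625, 9.876275062561035), 9.1624174118042)
```

View pics/w20.png

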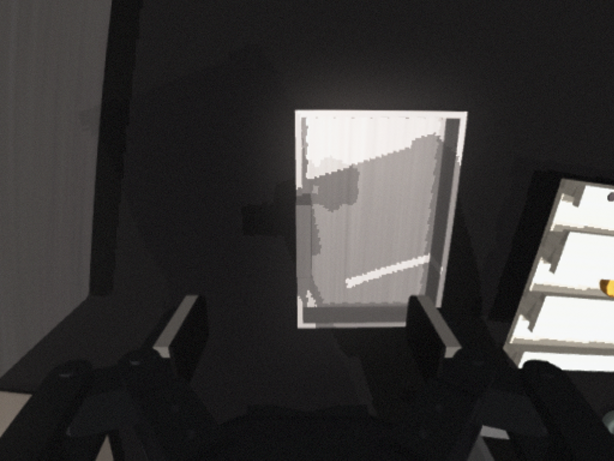

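```bash
python3 -m creep '0.003 0.0015 -0.02 0 1;0.003 0.0015 -0.04 0 1;0.003 0.0015 -0.06 0 1;0.003 0.0015 -0.0705 0 1;0.003 0.0015 -0.0705 0 1;0.003 0.0015 -0.0705 0 0.7;0.003 0.0015 -0.0705 0 0.4;0.003 0.0015 -0.0705 0 0;0.003 0.0015 -0.0705 0 0;0.003 0.0015 -0.0705 0 0' 60
python3 -m creep '0 0 0 0 0;0 0 0 0 0;0 0 0 0 0;0 0 0 0 0;0 0 0 0 0;0 0 0 0 0'
python3 - <<'E'
from h import *
s=st();f=grab('wrist'); save(f,'w21',s=1.2)
R=s['ee_rot'];print(np.degrees(np.arctan2(R[1,0],R[0,0])))
E
```

```text
time_s: 27.02
tcp_pos: [0.5708, 0.3633, 0.0306]
ee_rot: [[0.156, -0.988, -0.007], [-0.988, -0.156, -0.011], [0.01, 0.009, -1.0]]
force: [-0.4, -0.2, 0.3]
grip_width: 0.0257
time_s: 27.52
tcp_pos: [0.5709, 0.3635, 0.0311]
ee_rot: [[0.156, -0.988, -0.007], [-0.988, -0.156, -0.011], [0.01, 0.008, -1.0]]
force: [-0.8, -0.5, 5.4]
grip_width: 0.005
27.5167 [0.5709 0.3635 0.0311] [-0.83 -0.52  5.42] 0.004950249485147671
-81.03787526218657
```

View pics/w21.png

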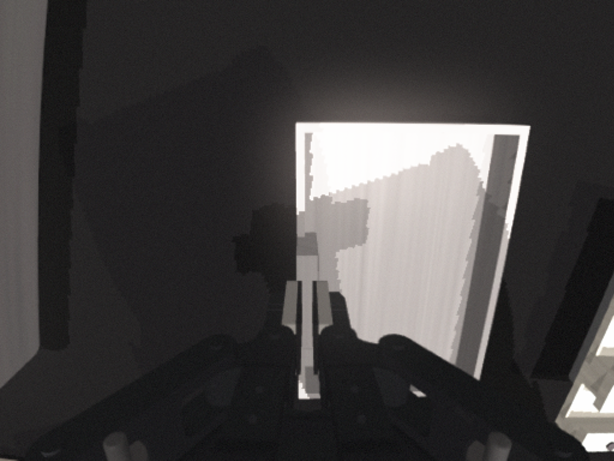

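```bash
python3 -m creep '0 -0.003 0.0005 -0.02 0;-0.001 -0.01 0.0005 -0.05 0;-0.002 -0.018 0.0005 -0.08 0;-0.003 -0.028 0.0005 -0.112 0;-0.004 -0.038 0.0005 -0.112 0;-0.005 -0.048 0.0005 -0.112 0;-0.0055 -0.058 0.0005 -0.112 0;-0.006 -0.068 0.0005 -0.112 0;-0.0062 -0.074 0.0005 -0.112 0;-0.0062 -0.0776 0.0005 -0.112 0'
python3 -m creep '0 0 0 0 0;0 0 0 0 0'
python3 - <<'E'
from h import *
s=st()
R=s['ee_rot'];print(np.degrees(np.arctan2(R[1,0],R[0,0])))
f=grab('side'); save(f,'s22',(100,180,300,380),3.5)
f=grab('top'); save(f,'t22',(100,140,270,260),4.5)
E
```

```text
time_s: 28.4
tcp_pos: [0.5647, 0.2847, 0.0316]
ee_rot: [[0.044, -0.999, -0.008], [-0.999, -0.044, -0.01], [0.01, 0.008, -1.0]]
force: [-0.4, 0.6, -1.3]
grip_width: 0.0049
time_s: 28.57
tcp_pos: [0.5648, 0.2845, 0.0316]
ee_rot: [[0.043, -0.999, -0.008], [-0.999, -0.043, -0.01], [0.01, 0.008, -1.0]]
force: [-0.5, -0.5, -1.6]
grip_width: 0.0042
28.5667 [0.5648 0.2845 0.0316] [-0.54 -0.5  -1.57] 0.004189158731892432
-87.50908764513733
```

View pics/s22.png

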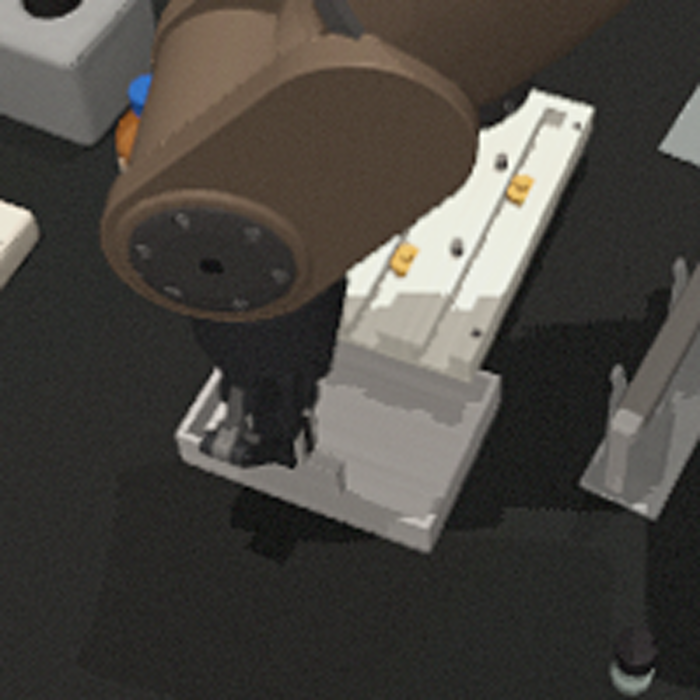

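View pics/t22.png

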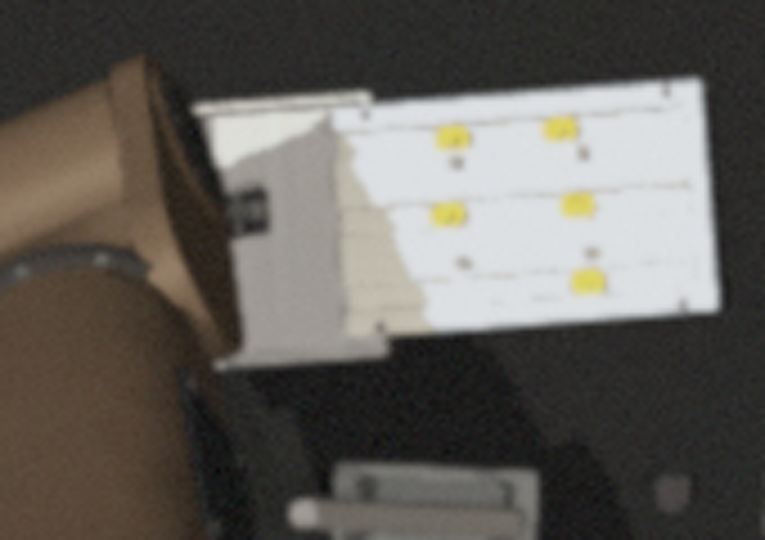

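```bash
python3 -m creep '0 0.001 -0.0005 0 0;0 0.001 -0.0007 0 0.2;0 0.001 -0.0005 0 0.4;0 0.001 0 0 0.7;0 0.001 0 0 1;0 0.001 0 0 1;0 0.001 0 0 1;0 0.001 0 0 1'
python3 -m creep '0 0 0.005 0 1;0 0 0.02 0 1;0 0 0.05 0 1;0 0 0.08 0 1;0 0 0.12 0 1;0 0 0.16 0 1;0 0 0.2 0 1;0 0 0.24 0 1;0 -0.04 0.24 0 1;0 -0.06 0.24 0 1'
python3 - <<'E'
from h import *
s=st();f=grab('wrist'); save(f,'w23',s=1.5); print(s['q'])
R=s['ee_rot'];print(np.degrees(np.arctan2(R[1,0],R[0,0])))
P=cloud(f); x,y,z=P[...,0],P[...,1],P[...,2]
m=(np.abs(z-.0275)<.003)&(x>.45)&(x<.70)&(y<.45)&(y>.165); print('tray',m.sum(),rect(P,m))
m=(np.abs(z-.052)<.004)&(x>.45)&(x<.70)&(y<.45)&(y>.24); print('lug',m.sum(),rect(P,m))
R=(x>.45)&(x<.69)&(y<.24)&(y>-.06)
m=R&(np.abs(z-.06)<.003); r=rect(P,m);print('stage',m.sum(),r,np.median(z[m]))
E
```

```text
time_s: 29.33
tcp_pos: [0.5647, 0.2859, 0.0316]
ee_rot: [[0.044, -0.999, -0.008], [-0.999, -0.044, -0.01], [0.01, 0.008, -1.0]]
force: [0.3, -0.3, -0.1]
grip_width: 0.085
time_s: 30.17
tcp_pos: [0.565, 0.2246, 0.2747]
ee_rot: [[0.045, -0.999, -0.003], [-0.999, -0.045, -0.01], [0.009, 0.004, -1.0]]
force: [0.3, -0.6, -1.3]
grip_width: 0.0853
30.1667 [0.565  0.2246 0.2747] [ 0.28 -0.57 -1.29] 0.08530671910985019
[ 0.2736107   0.4140867   1.51327223 -0.00896857  1.21994457  1.80223882]
-87.40495699832694
tray 765 ((565.3587646484375, 236.1692657470703), (159.08848571777344, 110.83361053466797), 2.478532314300537)
lug 286 ((563.6190185546875, 285.9552917480469), (49.35714340209961, 10.134184837341309), 2.7012381553649902)
stage 10646 ((572.1279907226562, 86.73808288574219), (137.07681274414062, 221.44970703125), 2.7008252143859863) 0.059201204644947034
```

View pics/w23.png

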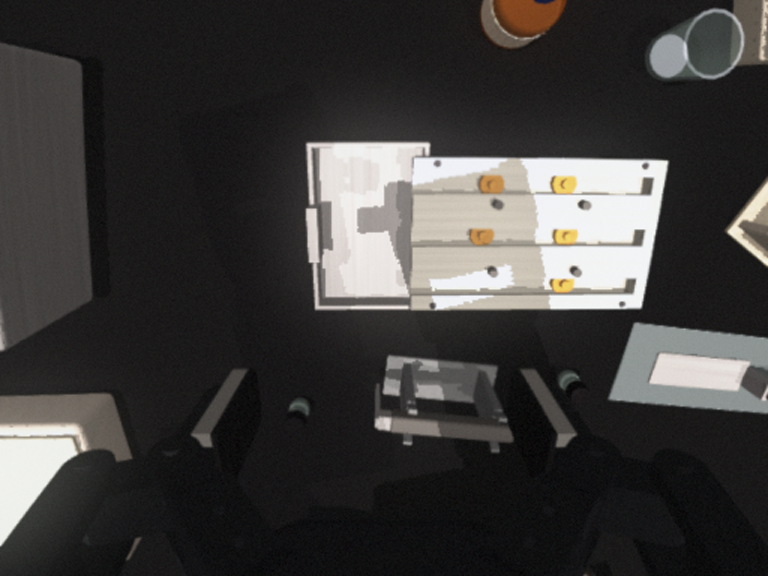

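```bash
python3 - <<'E'
from h import *
f=load('wrist'); save(f,'w23c',(235,225,365,310),6)
C=np.array([.5722,.0868]); a=np.radians(92.68); A=np.array([[np.cos(a),np.sin(a)],[-np.sin(a),np.cos(a)]])
for p in [(492,184),(565,184),(483,236),(567,236),(562,285)]:
    print(np.round(A@(atz(f,p[0]/1.5,p[1]/1.5,.056)[:2]-C)*1000,1))
P=cloud(f); x,y,z=P[...,0],P[...,1],P[...,2]
B=(x>.33)&(x<.45)&(y<.25)&(y>.05)
m=B&(np.abs(z-.0955)<.0025); print('scr',m.sum(),rect(P,m),pca(P[m][:,:2])[:2])
m=B&(np.abs(z-.006)<.003); print('rest',m.sum(),rect(P,m))
q=P[B&(z>.085)]; print(np.histogram(q[:,2],bins=np.arange(.085,.11,.002)))
E
```

```text
[ 42.  -45.7]
[-22.  -46.1]
[46.8 -0.2]
[-29.5  -0.2]
[-30.8  46.2]
scr 947 ((393.64263916015625, 156.38763427734375), (132.4971466064453, 38.55086135864258), 85.93798065185547) (array([0.39380665, 0.15309273]), array([0.08237139, 0.9966017 ]))
rest 1519 ((392.91033935546875, 151.1861572265625), (123.97752380371094, 50.822391510009766), 85.75825500488281)
(array([ 76,  85,  92, 177, 570, 373,   6,   0,   0,   0,   0,   0]), array([0.085, 0.087, 0.089, 0.091, 0.093, 0.095, 0.097, 0.099, 0.101,
       0.103, 0.105, 0.107, 0.109]))
```

View pics/w23c.png

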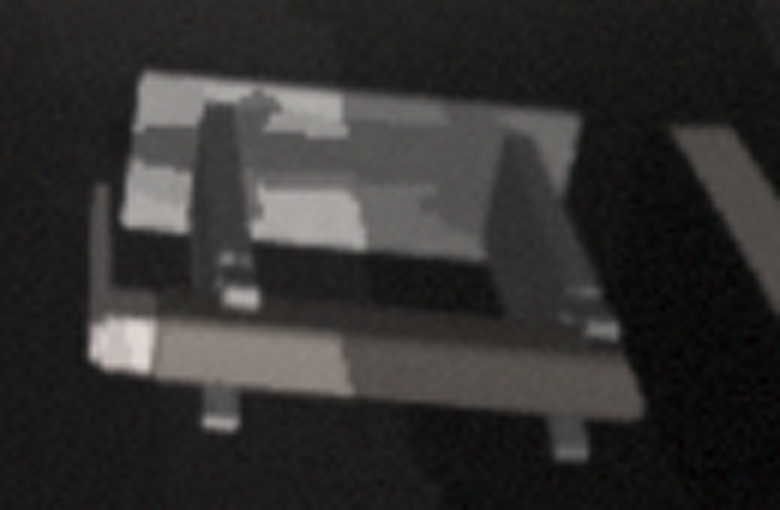

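```bash
python3 -m creep '-0.02 -0.01 0 0.14 1;-0.04 -0.02 0 0.28 1;-0.06 -0.03 0 0.42 1;-0.08 -0.035 0 0.56 1;-0.1 -0.04 0 0.7 1;-0.12 -0.045 0 0.84 1;-0.14 -0.05 -0.02 0.96 1;-0.16 -0.055 -0.04 1.09 1;-0.171 -0.061 -0.07 1.21 1;-0.171 -0.061 -0.07 1.33 1'
python3 -m creep '0 0 0 0.12 1;0 0 0 0.124 1;0 0 0 0.124 1'
python3 - <<'E'
from h import *
s=st();f=grab('wrist'); save(f,'w24',s=1.5); print(s['q'])
R=s['ee_rot'];print(np.degrees(np.arctan2(R[1,0],R[0,0])))
P=cloud(f); x,y,z=P[...,0],P[...,1],P[...,2]
B=(x>.33)&(x<.45)&(y<.25)&(y>.05)
m=B&(np.abs(z-.0955)<.0025); print('scr',m.sum(),rect(P,m),pca(P[m][:,:2])[:2])
m=B&(np.abs(z-.006)<.003); print('rest',m.sum(),rect(P,m))
E
```

```text
time_s: 31.05
tcp_pos: [0.3896, 0.1598, 0.2003]
ee_rot: [[0.964, -0.267, 0.003], [-0.267, -0.964, -0.01], [0.005, 0.009, -1.0]]
force: [0.6, 0.4, 0.3]
grip_width: 0.0856
time_s: 31.3
tcp_pos: [0.3897, 0.1598, 0.2006]
ee_rot: [[0.989, -0.15, 0.004], [-0.149, -0.989, -0.01], [0.006, 0.009, -1.0]]
force: [-0.3, -0.1, 0.3]
grip_width: 0.0855
31.3 [0.3897 0.1598 0.2006] [-0.31 -0.09  0.31] 0.08554573401537927
[ 0.23904149  0.21547332  2.04224399 -0.01362304  0.88192903  0.39775903]
-8.596765235738058
scr 2376 ((392.9122314453125, 156.80087280273438), (133.5718536376953, 39.27920913696289), 85.431884765625) (array([0.39302658, 0.15796245]), array([-0.07629857, -0.99708502]))
rest 1524 ((392.7608642578125, 151.3450927734375), (124.1360855102539, 50.08538818359375), 85.72216033935547)
```

View pics/w24.png

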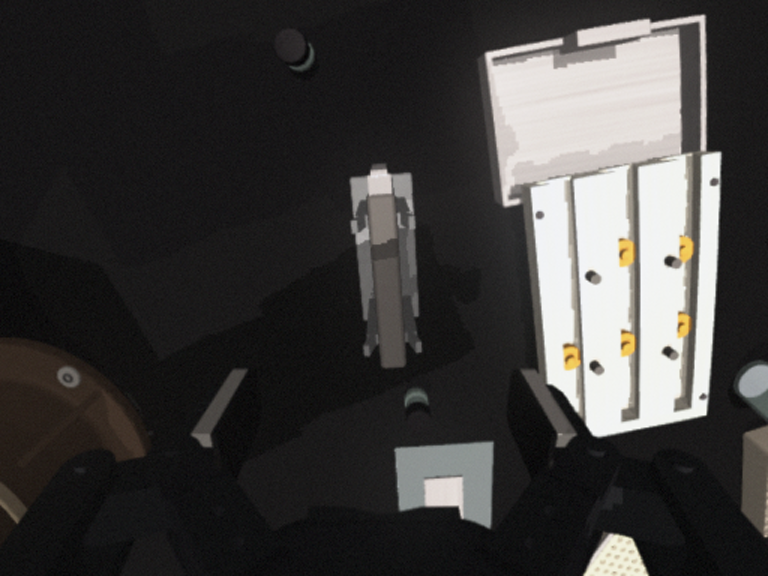

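```bash
python3 -m creep '0.0037 0.0042 -0.02 0.072 1;0.0037 0.0042 -0.05 0.072 1;0.0037 0.0042 -0.08 0.072 1;0.0037 0.0042 -0.11 0.072 1;0.0037 0.0042 -0.125 0.072 1;0.0037 0.0042 -0.1316 0.072 1;0.0037 0.0042 -0.1316 0.072 1;0.0037 0.0042 -0.1316 0.072 1'
python3 - <<'E'
from h import *
s=st();f=grab('wrist'); save(f,'w25',s=1.5); print(s['q'])
R=s['ee_rot'];print(np.degrees(np.arctan2(R[1,0],R[0,0])))
E
```

```text
time_s: 32.02
tcp_pos: [0.3941, 0.1642, 0.0696]
ee_rot: [[0.997, -0.08, 0.006], [-0.08, -0.997, -0.009], [0.007, 0.009, -1.0]]
force: [0.2, 0.6, 0.8]
grip_width: 0.0854
32.0167 [0.3941 0.1642 0.0696] [0.24 0.64 0.78] 0.08537886261772491
[ 0.24654313  0.45337366  2.17496796 -0.02127837  0.50970679  0.3454575 ]
-4.602547013871315
```

View pics/w25.png

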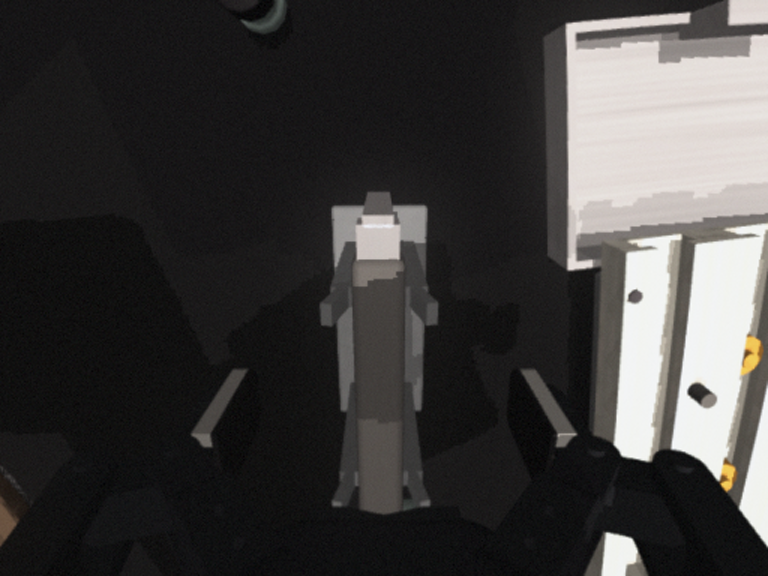

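```bash
python3 -m creep '0 0 -0.001 0 0.6;0 0 -0.001 0 0.3;0 0 -0.001 0 0;0 0 -0.001 0 0;0 0 -0.001 0 0;0 0 -0.001 0 0;0 0 -0.001 0 0;0 0 -0.001 0 0;0 0 -0.001 0 0' 100
python3 - <<'E'
from h import *
s=st();f=grab('wrist'); save(f,'w26',s=1.5); print(s['ee_rot'])
E
```

```text
time_s: 32.82
tcp_pos: [0.3943, 0.1643, 0.0696]
ee_rot: [[0.997, -0.08, 0.008], [-0.08, -0.997, -0.009], [0.008, 0.008, -1.0]]
force: [-1.6, -0.2, 11.9]
grip_width: 0.0141
32.8167 [0.3943 0.1643 0.0696] [-1.59 -0.22 11.91] 0.01408628390474318
[[ 0.99676664 -0.0799896   0.00761058]
 [-0.07992207 -0.99676228 -0.00879865]
 [ 0.00828974  0.00816195 -0.99993233]]
```

View pics/w26.png

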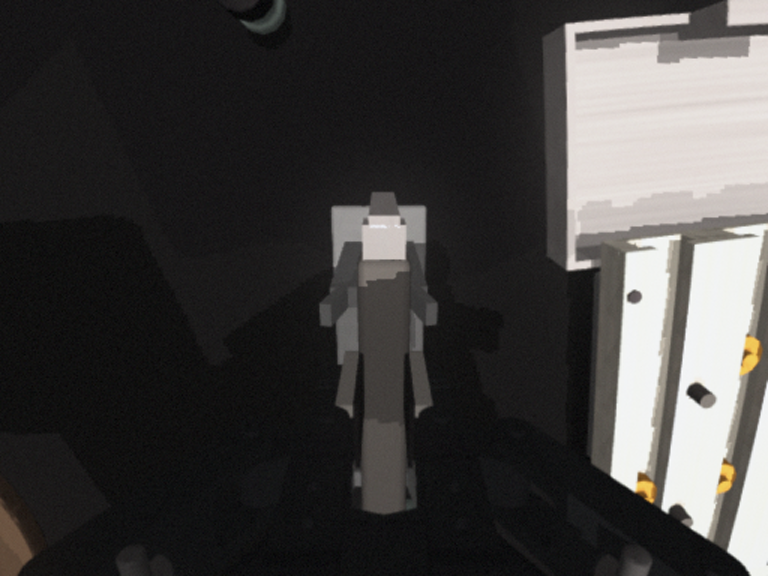

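```bash
python3 -m creep '0 0 0.005 0 0;0 0 0.015 0 0;0 0 0.03 0 0;0 0 0.05 0 0;0 0 0.07 0 0;0 0 0.09 0 0;0 0 0.1 0 0;0 0 0.1 0 0;0 0 0.1 0 0'
python3 - <<'E'
from h import *
s=st();f=grab('wrist'); save(f,'w27',s=1.5)
R=s['ee_rot']; print(R)
P=cloud(f); x,y,z=P[...,0],P[...,1],P[...,2]
B=(x>.36)&(x<.43)&(y<.26)&(y>.1)
m=B&(z>.185)&(z<.215); q=P[m]; A=np.c_[q[:,:2]-q[:,:2].mean(0),np.ones(len(q))]; print(m.sum(),np.linalg.lstsq(A,q[:,2],rcond=None)[0], q.mean(0)); print(rect(P,m),pca(q[:,:2])[1])
for yy in np.arange(.16,.24,.01):
    k=m&(np.abs(y-yy)<.003); print(round(yy,3),k.sum(),x[k].min() if k.sum() else 0,x[k].max() if k.sum() else 0)
f=grab('side'); save(f,'s27',(230,160,330,280),6)
P=cloud(f); x,y,z=P[...,0],P[...,1],P[...,2]
B=(x>.36)&(x<.43)&(y<.26)&(y>.19)&(z>.1)&(z<.18); print(B.sum(),P[B].min(0),P[B].max(0),np.median(P[B],0))
E
```

```text
time_s: 33.62
tcp_pos: [0.3943, 0.1643, 0.1697]
ee_rot: [[0.997, -0.08, 0.008], [-0.08, -0.997, -0.009], [0.009, 0.008, -1.0]]
force: [0.0, 0.2, -1.9]
grip_width: 0.0139
33.6167 [0.3943 0.1643 0.1697] [ 0.04  0.16 -1.86] 0.013894281329066826
[[ 0.99675232 -0.08008536  0.00843456]
 [-0.08001329 -0.99675703 -0.00856161]
 [ 0.00909287  0.00785893 -0.99992778]]
7320 [-0.00606493 -0.01072192  0.196553  ] [0.3956024  0.17062618 0.196553  ]
((396.142822265625, 162.45404052734375), (41.2087516784668, 121.6629867553711), 5.459782600402832) [-0.08173788 -0.99665386]
0.16 298 0.38727898787350673 0.40208311498588534
0.17 787 0.37451792405449763 0.41624808359645515
0.18 357 0.3852774921016595 0.40519617967907906
0.19 388 0.38828810908372025 0.4063231372975108
0.2 421 0.3888952535437974 0.40690473255548193
0.21 398 0.3897909974469909 0.40675510158450867
0.22 357 0.3925804189011124 0.40656082847165703
0.23 0 0 0
96 [0.39240263 0.22032561 0.13101925] [0.40273671 0.22528838 0.17902554] [0.39713399 0.22370727 0.15610579]
```

View pics/s27.png

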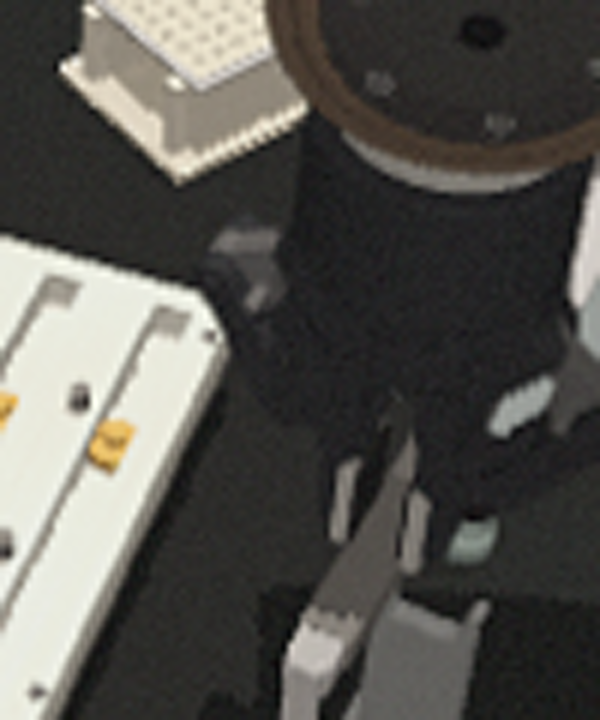

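View pics/w27.png

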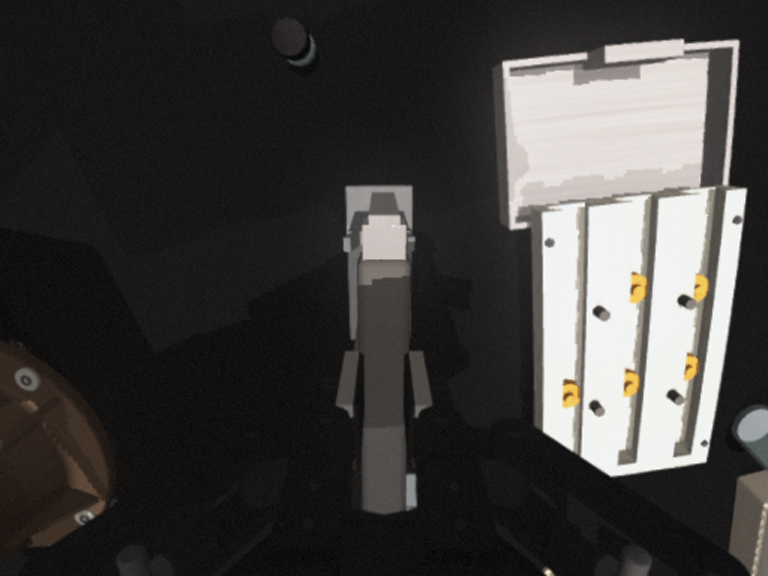

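```bash
python3 -m creep '0.02 -0.03 0 0.02 0;0.05 -0.07 0 0.05 0;0.08 -0.11 0 0.08 0;0.11 -0.15 0 0.1 0;0.13 -0.185 0 0.12 0;0.1376 -0.2025 -0.01 0.127 0;0.1376 -0.2025 -0.02 0.127 0;0.1376 -0.2025 -0.04 0.127 0;0.1376 -0.2025 -0.04 0.127 0;0.1376 -0.2025 -0.04 0.127 0'
python3 - <<'E'
from h import *
s=st();f=grab('wrist'); save(f,'w28',s=1.5)
R=s['ee_rot']; print(np.degrees(np.arctan2(R[1,0],R[0,0])), 'tip', s['tcp_pos']-.058*R[:,1])
C=np.array([.5722,.0868]); a=np.radians(92.68); A=np.array([[np.cos(a),np.sin(a)],[-np.sin(a),np.cos(a)]])
print('tip stage',A@((s['tcp_pos']-.058*R[:,1])[:2]-C))
f=grab('side'); save(f,'s28',(170,180,300,290),6)
P=cloud(f); x,y,z=P[...,0],P[...,1],P[...,2]
B=(x>.49)&(x<.57)&(y<.06)&(y>.0)&(z>.07)&(z<.135); q=P[B]; q2=(q[:,:2]-C)@A.T; print(B.sum(),q2.min(0),q2.max(0),np.median(q2,0),q[:,2].min(),q[:,2].max())
E
```

```text
time_s: 34.55
tcp_pos: [0.5307, -0.0382, 0.1275]
ee_rot: [[0.999, 0.047, 0.004], [0.047, -0.999, -0.008], [0.004, 0.008, -1.0]]
force: [0.4, 0.1, -0.3]
grip_width: 0.014
34.55 [ 0.5307 -0.0382  0.1275] [ 0.35  0.06 -0.35] 0.01404727657373063
2.6748218703967335 tip [0.52799073 0.01970904 0.12706221]
tip stage [-0.06495046  0.04729794]
71 [-0.06680159  0.03411138] [-0.03715865  0.0530694 ] [-0.0620807   0.04773717] 0.0704818633868763 0.13368503346689756
```

View pics/w28.png

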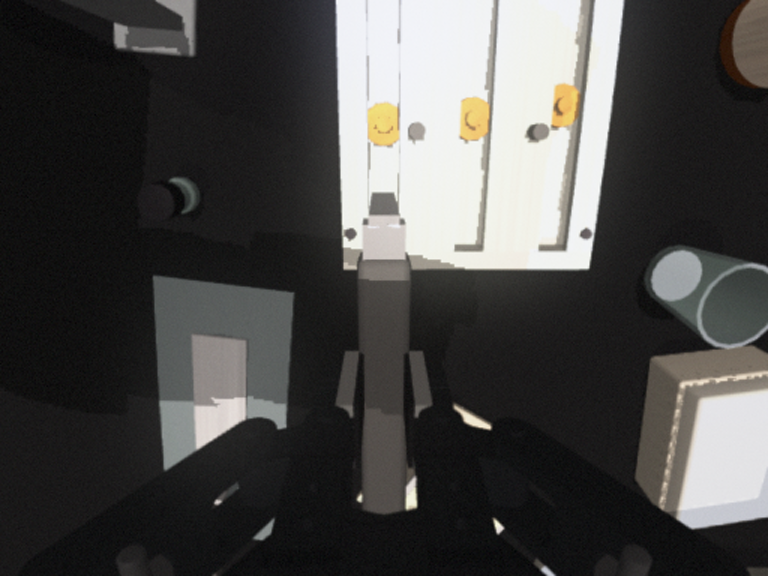

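View pics/s28.png

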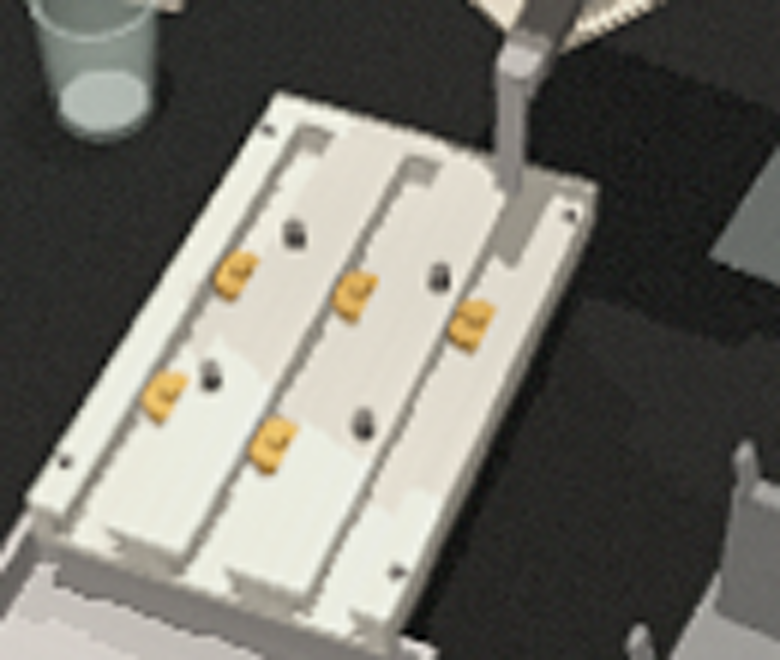

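```bash
python3 -m creep '0.0004 0 -0.008 0 0;0.0004 0 -0.016 0 0;0.0004 0 -0.022 0 0;0.0004 0 -0.026 0 0;0.0004 0 -0.026 0 0;0.0004 0 -0.026 0 0'
python3 - <<'E'
from h import *
s=st();f=grab('wrist'); save(f,'w29',(190,20,320,190),4)
f=grab('side'); save(f,'s29',(235,180,285,230),10)
E
```

```text
time_s: 35.15
tcp_pos: [0.5319, -0.0379, 0.1029]
ee_rot: [[0.999, 0.048, 0.007], [0.048, -0.999, -0.008], [0.006, 0.008, -1.0]]
force: [-0.3, 0.4, -1.2]
grip_width: 0.0142
35.15 [ 0.5319 -0.0379  0.1029] [-0.29  0.43 -1.18] 0.014237660121288867
```

View pics/w29.png

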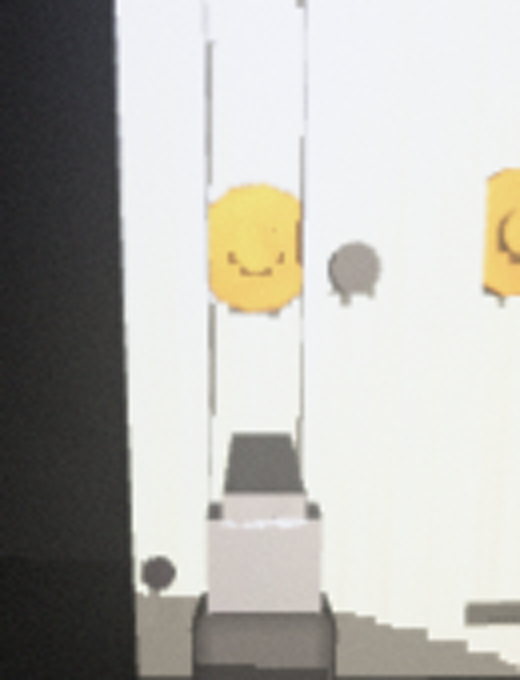

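View pics/s29.png

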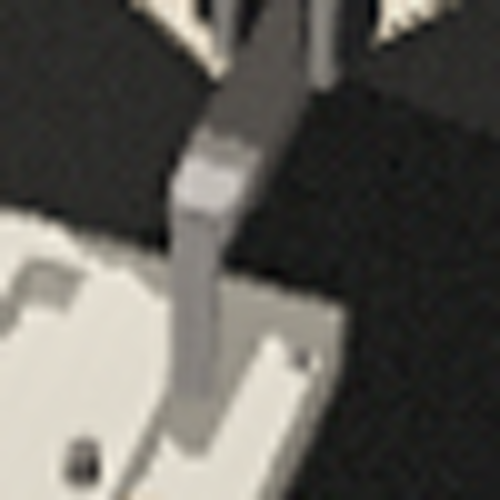

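```bash
python3 -m creep '-0.0012 0 0 0 0;-0.0012 0 -0.003 0 0;-0.0012 0 -0.006 0 0;-0.0012 0 -0.009 0 0;-0.0012 0 -0.012 0 0;-0.0012 0 -0.015 0 0;-0.0012 0 -0.018 0 0;-0.0012 0 -0.02 0 0;-0.0012 0 -0.02 0 0'
python3 - <<'E'
from h import *
s=st();f=grab('wrist'); save(f,'w30',(190,20,320,190),4)
E
```

```text
time_s: 36.0
tcp_pos: [0.5307, -0.0379, 0.0828]
ee_rot: [[0.999, 0.047, 0.007], [0.048, -0.999, -0.008], [0.006, 0.008, -1.0]]
force: [-0.3, -0.1, -1.5]
grip_width: 0.0142
36.0 [ 0.5307 -0.0379  0.0828] [-0.29 -0.11 -1.5 ] 0.014227122229971202
```

View pics/w30.png

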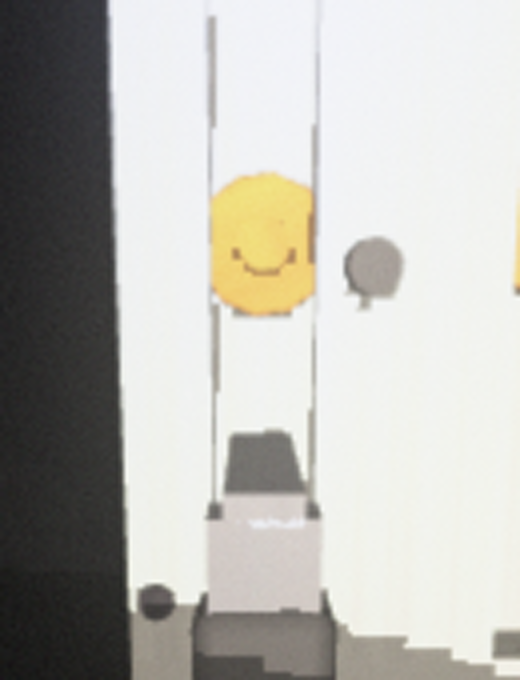

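```bash
python3 -m creep '-0.0004 0.008 0 0 0;-0.0008 0.016 0 0 0;-0.0012 0.025 0 0 0;-0.0016 0.034 0 0 0;-0.002 0.043 0 0 0;-0.0024 0.052 0 0 0;-0.0029 0.061 0 0 0;-0.0033 0.07 0 0 0;-0.0037 0.08 0 0 0;-0.0042 0.09 0 0 0'
python3 - <<'E'
from h import *
s=st();f=grab('wrist'); save(f,'w31',(150,20,350,220),3)
E
```

```text
time_s: 36.88
tcp_pos: [0.5266, 0.053, 0.0831]
ee_rot: [[0.999, 0.047, 0.007], [0.048, -0.999, -0.008], [0.007, 0.008, -1.0]]
force: [-0.3, 0.1, -0.3]
grip_width: 0.014
36.8833 [0.5266 0.053  0.0831] [-0.28  0.1  -0.28] 0.014040163463903512
```

View pics/w31.png

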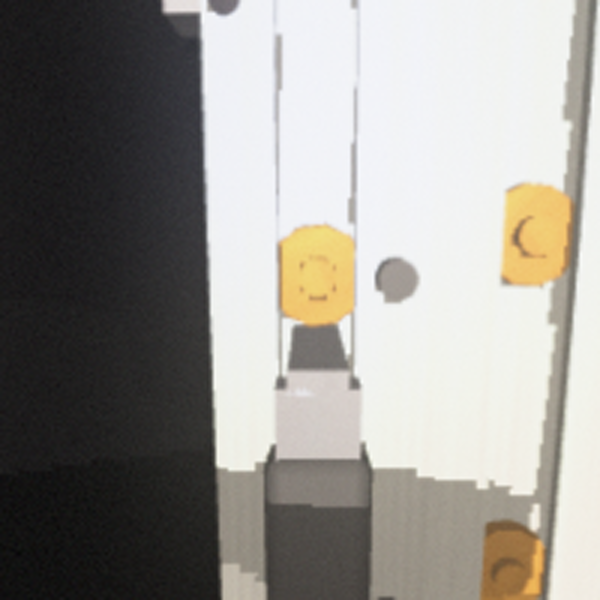

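```bash
python3 -m creep '-0.0004 0.009 0 0 0;-0.0008 0.018 0 0 0;-0.0013 0.027 0 0 0;-0.0017 0.036 0 0 0;-0.0021 0.045 0 0 0;-0.0025 0.053 0 0 0;-0.0028 0.06 0 0 0;-0.0031 0.066 0 0 0;-0.0033 0.071 0 0 0;-0.0035 0.076 0 0 0'
python3 -m creep '-0.0002 0.003 0 0 0;-0.0003 0.006 0 0 0;-0.0004 0.009 0 0 0;-0.0005 0.011 0 0 0;-0.0005 0.011 0 0 0;-0.0005 0.011 0 0 0'
python3 - <<'E'
from h import *
s=st();f=grab('wrist'); save(f,'w32',s=1.5)
f=grab('side'); save(f,'s32',(120,180,320,380),3.5)
E
```

```text
time_s: 37.77
tcp_pos: [0.5229, 0.1307, 0.0831]
ee_rot: [[0.999, 0.048, 0.007], [0.048, -0.999, -0.008], [0.007, 0.008, -1.0]]
force: [0.4, -0.3, -1.4]
grip_width: 0.014
time_s: 38.27
tcp_pos: [0.5224, 0.1417, 0.0831]
ee_rot: [[0.999, 0.048, 0.007], [0.048, -0.999, -0.008], [0.007, 0.008, -1.0]]
force: [-1.5, -0.7, -1.2]
grip_width: 0.0142
38.2667 [0.5224 0.1417 0.0831] [-1.51 -0.66 -1.24] 0.014179826530260129
```

View pics/w32.png

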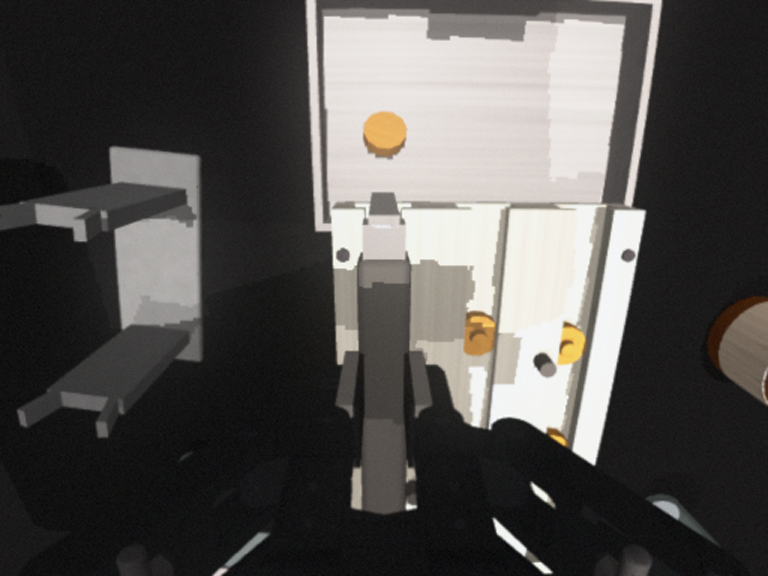

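View pics/s32.png

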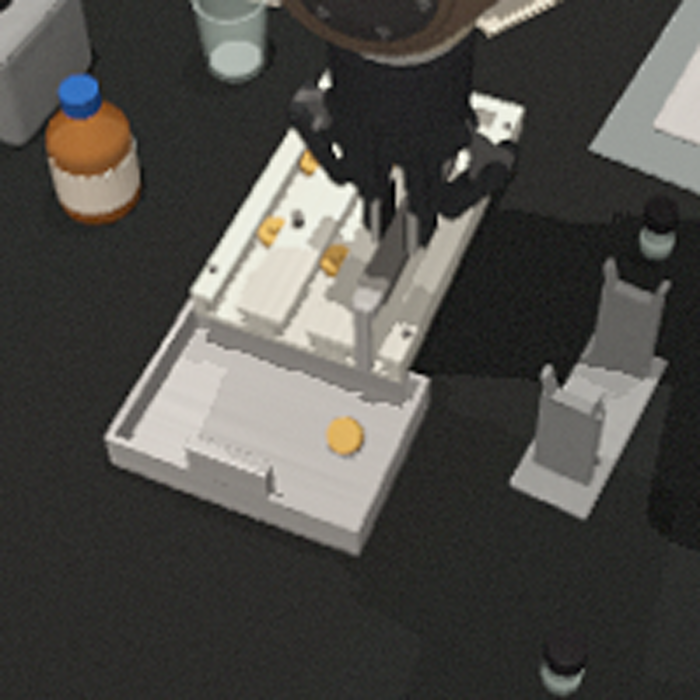

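```bash
python3 -m creep '0 0 0.01 0 0;0 0 0.03 0 0;0 0 0.045 0 0;0.01 -0.04 0.045 0 0;0.025 -0.08 0.045 0 0;0.04 -0.12 0.045 0 0;0.05 -0.16 0.045 0 0;0.0543 -0.1774 0.035 0 0;0.0543 -0.1774 0.02 0 0;0.0543 -0.1774 0.02 0 0'
python3 -m creep '0 0 0 0 0;0 0 0 0 0;0 0 0 0 0'
python3 - <<'E'
from h import *
s=st();f=grab('wrist'); save(f,'w33',(190,20,320,190),4)
E
```

```text
time_s: 39.2
tcp_pos: [0.5758, -0.0372, 0.1017]
ee_rot: [[0.999, 0.045, 0.004], [0.045, -0.999, -0.007], [0.004, 0.008, -1.0]]
force: [-0.6, -0.4, -0.7]
grip_width: 0.0143
time_s: 39.45
tcp_pos: [0.576, -0.0366, 0.1026]
ee_rot: [[0.999, 0.046, 0.005], [0.046, -0.999, -0.008], [0.005, 0.008, -1.0]]
force: [0.5, -0.2, -0.2]
grip_width: 0.0145
39.45 [ 0.576  -0.0366  0.1026] [ 0.5  -0.17 -0.16] 0.014507171844105523
```

View pics/w33.png

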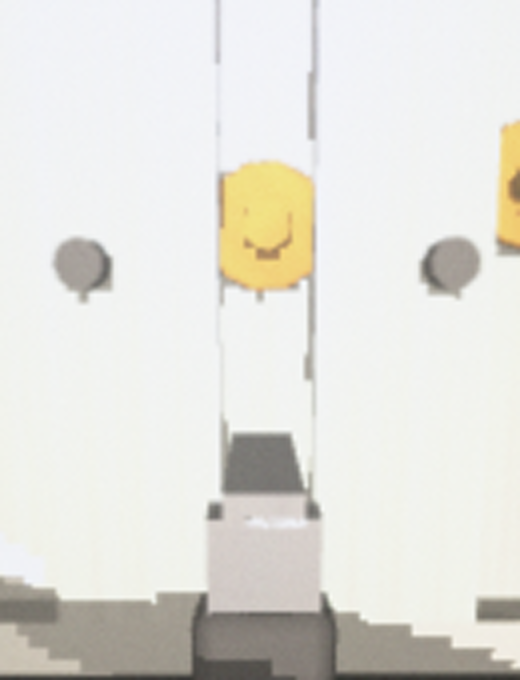

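```bash
python3 -m creep '0.0007 0 0 0 0;0.0007 0 -0.003 0 0;0.0007 0 -0.006 0 0;0.0007 0 -0.009 0 0;0.0007 0 -0.012 0 0;0.0007 0 -0.015 0 0;0.0007 0 -0.018 0 0;0.0007 0 -0.0197 0 0;0.0007 0 -0.0197 0 0;0.0007 0 -0.0197 0 0'
python3 -m creep '-0.0004 0.008 0 0 0;-0.0008 0.016 0 0 0;-0.0012 0.025 0 0 0;-0.0016 0.034 0 0 0;-0.002 0.043 0 0 0;-0.0024 0.052 0 0 0;-0.0029 0.061 0 0 0;-0.0033 0.07 0 0 0;-0.0037 0.08 0 0 0;-0.0042 0.09 0 0 0'
python3 - <<'E'
from h import *
s=st();f=grab('wrist'); save(f,'w34',s=1.5)
E
```

```text
time_s: 40.33
tcp_pos: [0.5767, -0.0366, 0.0827]
ee_rot: [[0.999, 0.046, 0.005], [0.046, -0.999, -0.008], [0.005, 0.008, -1.0]]
force: [0.5, -0.0, -0.7]
grip_width: 0.0141
time_s: 41.17
tcp_pos: [0.5725, 0.0544, 0.0827]
ee_rot: [[0.999, 0.046, 0.005], [0.046, -0.999, -0.008], [0.005, 0.008, -1.0]]
force: [-0.1, 1.0, -1.3]
grip_width: 0.0141
41.1667 [0.5725 0.0544 0.0827] [-0.07  1.01 -1.32] 0.014100236076178375
```

View pics/w34.png

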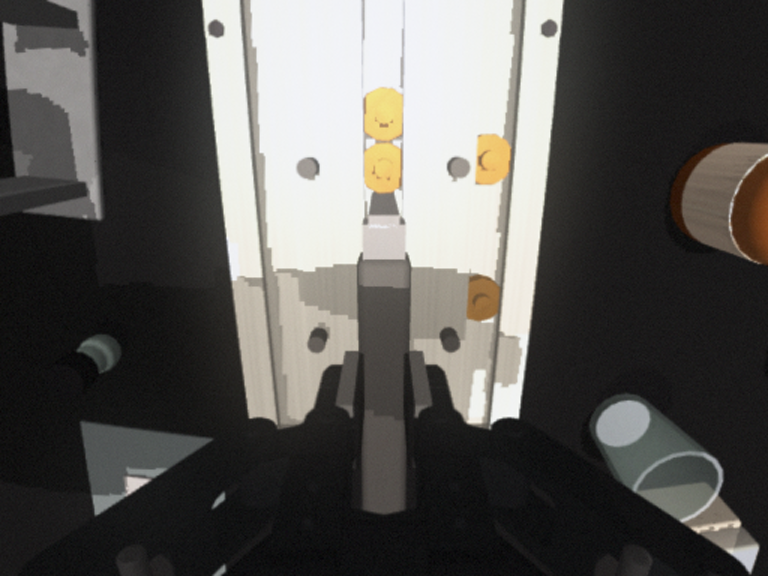

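```bash
python3 -m creep '-0.0004 0.008 0 0 0;-0.0008 0.016 0 0 0;-0.0011 0.024 0 0 0;-0.0015 0.032 0 0 0;-0.0019 0.04 0 0 0;-0.0022 0.047 0 0 0;-0.0025 0.054 0 0 0;-0.0028 0.061 0 0 0;-0.0031 0.067 0 0 0;-0.0034 0.073 0 0 0'
python3 -m creep '-0.0002 0.004 0 0 0;-0.0004 0.008 0 0 0;-0.0005 0.011 0 0 0;-0.0006 0.014 0 0 0;-0.0006 0.014 0 0 0;-0.0006 0.014 0 0 0'
python3 - <<'E'
from h import *
s=st();f=grab('wrist'); save(f,'w35',s=1.5)
E
```

```text
time_s: 42.05
tcp_pos: [0.5688, 0.1294, 0.0827]
ee_rot: [[0.999, 0.047, 0.005], [0.047, -0.999, -0.007], [0.005, 0.007, -1.0]]
force: [0.7, 0.2, -0.1]
grip_width: 0.0141
time_s: 42.55
tcp_pos: [0.5682, 0.1434, 0.0827]
ee_rot: [[0.999, 0.047, 0.005], [0.047, -0.999, -0.007], [0.005, 0.007, -1.0]]
force: [-0.4, 0.5, -0.5]
grip_width: 0.0138
42.55 [0.5682 0.1434 0.0827] [-0.39  0.49 -0.48] 0.013818422785428818
```

View pics/w35.png

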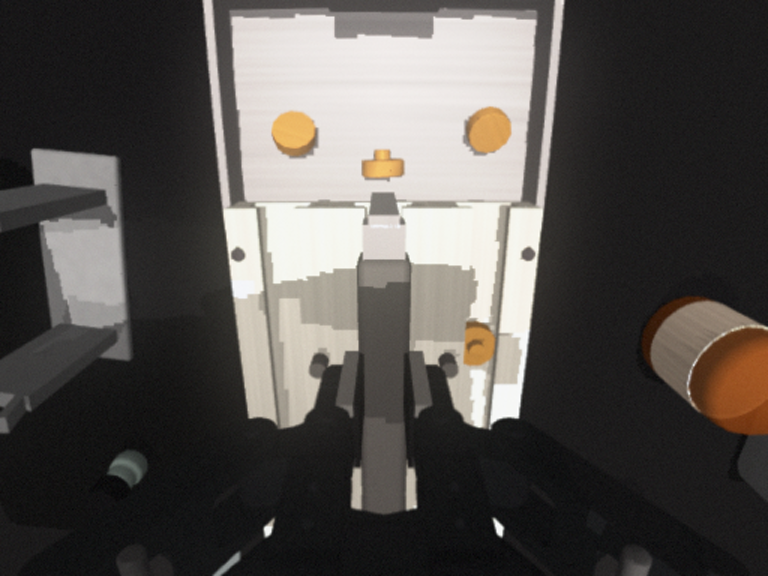

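```bash
python3 -m creep '0 0 0.01 0 0;0 0 0.03 0 0;0 0 0.045 0 0;0.01 -0.04 0.045 0 0;0.025 -0.08 0.045 0 0;0.04 -0.12 0.045 0 0;0.05 -0.16 0.045 0 0;0.0545 -0.1769 0.035 0 0;0.0545 -0.1769 0.02 0 0;0.0545 -0.1769 0.02 0 0'
python3 -m creep '0 0 0 0 0;0 0 0 0 0;0 0 0 0 0'
python3 - <<'E'
from h import *
s=st();f=grab('wrist'); save(f,'w36',(190,20,320,190),4)
E
```

```text
time_s: 43.43
tcp_pos: [0.6218, -0.0352, 0.1011]
ee_rot: [[0.999, 0.044, 0.002], [0.044, -0.999, -0.007], [0.002, 0.007, -1.0]]
force: [-1.3, 0.4, -1.5]
grip_width: 0.014
time_s: 43.68
tcp_pos: [0.6221, -0.0346, 0.1021]
ee_rot: [[0.999, 0.045, 0.003], [0.045, -0.999, -0.007], [0.003, 0.007, -1.0]]
force: [0.1, -0.2, -0.4]
grip_width: 0.014
43.6833 [ 0.6221 -0.0346  0.1021] [ 0.1  -0.22 -0.39] 0.013959826196555745
```

View pics/w36.png

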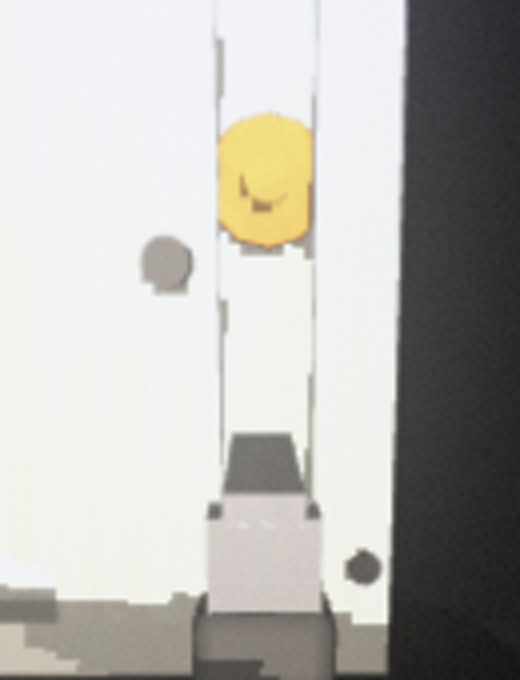

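Slot edges 221/311, blade centre 262: shift +0.6 mm, plunge, push.

```bash
python3 -m creep '0.0006 0 0 0 0;0.0006 0 -0.003 0 0;0.0006 0 -0.006 0 0;0.0006 0 -0.009 0 0;0.0006 0 -0.012 0 0;0.0006 0 -0.015 0 0;0.0006 0 -0.018 0 0;0.0006 0 -0.0193 0 0;0.0006 0 -0.0193 0 0;0.0006 0 -0.0193 0 0'
python3 -m creep '-0.0004 0.008 0 0 0;-0.0008 0.016 0 0 0;-0.0012 0.025 0 0 0;-0.0016 0.034 0 0 0;-0.002 0.043 0 0 0;-0.0024 0.052 0 0 0;-0.0029 0.061 0 0 0;-0.0033 0.07 0 0 0;-0.0037 0.08 0 0 0;-0.0042 0.09 0 0 0'
python3 -m creep '-0.0004 0.008 0 0 0;-0.0008 0.016 0 0 0;-0.0011 0.024 0 0 0;-0.0015 0.032 0 0 0;-0.0019 0.04 0 0 0;-0.0022 0.047 0 0 0;-0.0025 0.054 0 0 0;-0.0028 0.061 0 0 0;-0.0031 0.067 0 0 0;-0.0034 0.073 0 0 0'
python3 -m creep '-0.0002 0.004 0 0 0;-0.0004 0.008 0 0 0;-0.0005 0.011 0 0 0;-0.0006 0.014 0 0 0;-0.0006 0.014 0 0 0;-0.0006 0.014 0 0 0'
python3 - <<'E'
from h import *
s=st();f=grab('wrist'); save(f,'w37',s=1.5)
E
```

```text
time_s: 44.57
tcp_pos: [0.6227, -0.0346, 0.0826]
ee_rot: [[0.999, 0.045, 0.003], [0.045, -0.999, -0.007], [0.002, 0.007, -1.0]]
force: [-0.7, -0.4, -0.5]
grip_width: 0.0139
time_s: 45.4
tcp_pos: [0.6184, 0.0564, 0.0827]
ee_rot: [[0.999, 0.045, 0.003], [0.045, -0.999, -0.007], [0.003, 0.007, -1.0]]
force: [-0.7, -0.6, -0.4]
grip_width: 0.0142
time_s: 46.23
tcp_pos: [0.615, 0.13, 0.0826]
ee_rot: [[0.999, 0.045, 0.003], [0.045, -0.999, -0.007], [0.003, 0.007, -1.0]]
force: [0.3, 0.6, -0.3]
grip_width: 0.0143
time_s: 46.73
tcp_pos: [0.6144, 0.144, 0.0826]
ee_rot: [[0.999, 0.045, 0.003], [0.045, -0.999, -0.007], [0.003, 0.007, -1.0]]
force: [0.2, -0.6, -0.7]
grip_width: 0.0141
46.7333 [0.6144 0.144  0.0826] [ 0.16 -0.59 -0.66] 0.014056493706741835
```

View pics/w37.png

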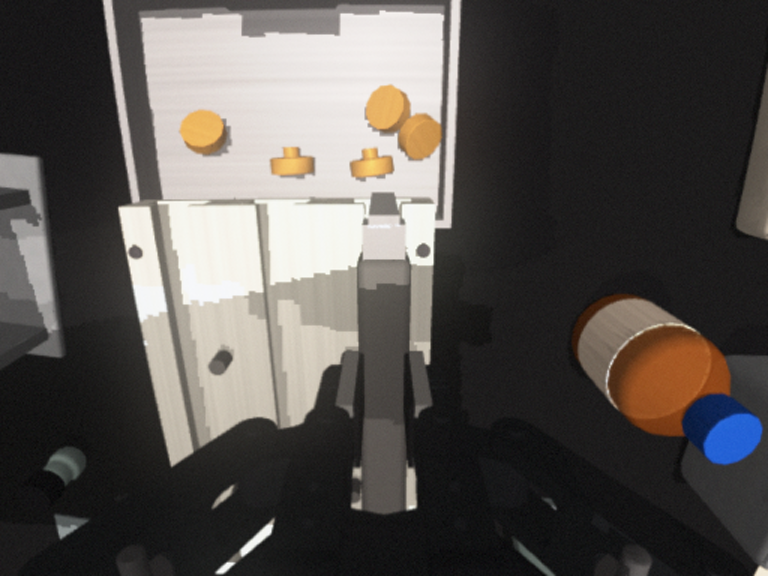

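```bash
python3 -m creep '0 0 0.02 0 0;0 0 0.05 0 0;0 0 0.08 0 0;-0.03 0.003 0.09 -0.02 0;-0.07 0.006 0.09 -0.05 0;-0.11 0.009 0.09 -0.08 0;-0.15 0.012 0.09 -0.1 0;-0.18 0.015 0.09 -0.1255 0;-0.21 0.0173 0.09 -0.1255 0;-0.2203 0.0173 0.09 -0.1255 0'
python3 -m creep '0 0 0 0 0;0 0 0 0 0;0 0 0 0 0'
python3 - <<'E'
from h import *
s=st();f=grab('wrist'); save(f,'w38',s=1.5)
R=s['ee_rot'];print(np.degrees(np.arctan2(R[1,0],R[0,0])))
E
```

```text
time_s: 47.62
tcp_pos: [0.3904, 0.161, 0.1728]
ee_rot: [[0.997, -0.08, 0.0], [-0.08, -0.997, -0.008], [0.001, 0.007, -1.0]]
force: [0.4, -0.5, 0.3]
grip_width: 0.0147
time_s: 47.87
tcp_pos: [0.3917, 0.161, 0.173]
ee_rot: [[0.997, -0.08, 0.002], [-0.08, -0.997, -0.007], [0.002, 0.007, -1.0]]
force: [0.3, -0.1, -0.5]
grip_width: 0.0147
47.8667 [0.3917 0.161  0.173 ] [ 0.27 -0.09 -0.51] 0.014731750351585571
-4.5863582918623464
```

View pics/w38.png

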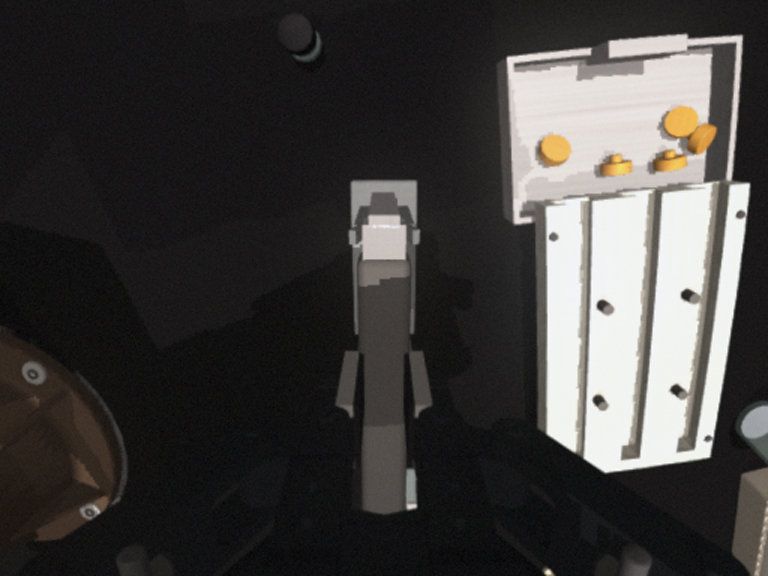

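```bash
python3 -m creep '0.0024 0 0 0 0;0.0024 0 -0.015 0 0;0.0024 0 -0.03 0 0;0.0024 0 -0.045 0 0;0.0024 0 -0.06 0 0;0.0024 0 -0.07 0 0;0.0024 0 -0.075 0 0;0.0024 0 -0.075 0 0;0.0024 0 -0.075 0 0'
python3 - <<'E'
from h import *
s=st();f=grab('wrist'); save(f,'w39',(190,100,320,230),5)
f=grab('side'); save(f,'s39',(240,220,340,340),5)
E
```

```text
time_s: 48.67
tcp_pos: [0.3947, 0.161, 0.0978]
ee_rot: [[0.997, -0.08, 0.001], [-0.08, -0.997, -0.007], [0.002, 0.007, -1.0]]
force: [0.1, -0.1, -0.6]
grip_width: 0.014
48.6667 [0.3947 0.161  0.0978] [ 0.09 -0.12 -0.55] 0.013969670281547459
```

View pics/w39.png

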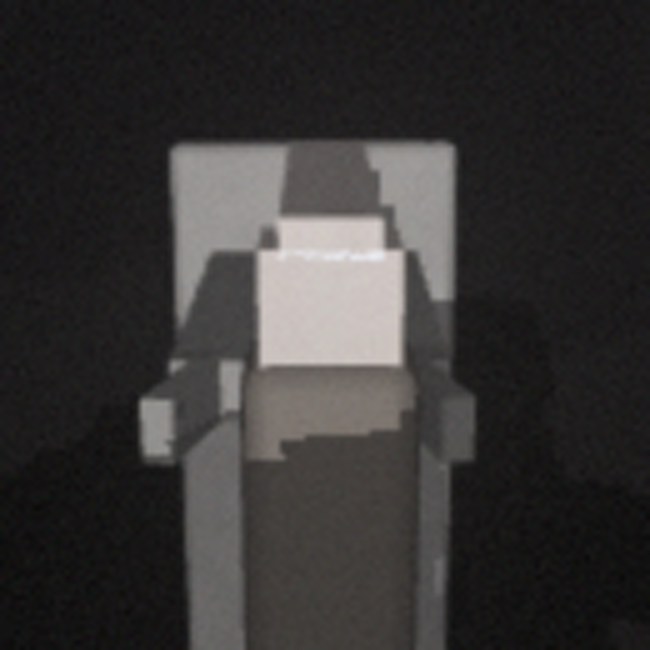

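View pics/s39.png

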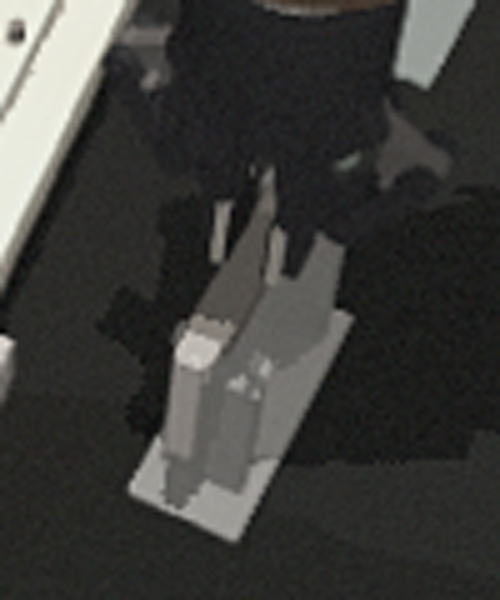

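```bash
python3 -m creep '-0.0007 0 -0.005 0 0;-0.0007 0 -0.01 0 0;-0.0007 0 -0.015 0 0;-0.0007 0 -0.02 0 0;-0.0007 0 -0.023 0 0;-0.0007 0 -0.025 0 0;-0.0007 0 -0.0265 0 0;-0.0007 0 -0.0275 0 0;-0.0007 0 -0.0275 0 0'
```

```text
time_s: 49.52
tcp_pos: [0.394, 0.161, 0.0707]
ee_rot: [[0.997, -0.08, 0.002], [-0.08, -0.997, -0.007], [0.003, 0.007, -1.0]]
force: [0.7, 0.7, -0.8]
grip_width: 0.0142
```

```bash
python3 - <<'E'
from h import *
s=st();f=grab('wrist'); save(f,'w40',s=1.5)
f=grab('side'); save(f,'s40',(240,220,340,340),5)
E
```

```text
49.5167 [0.394  0.161  0.0707] [ 0.66  0.69 -0.8 ] 0.01418743076911794
```

View pics/w40.png

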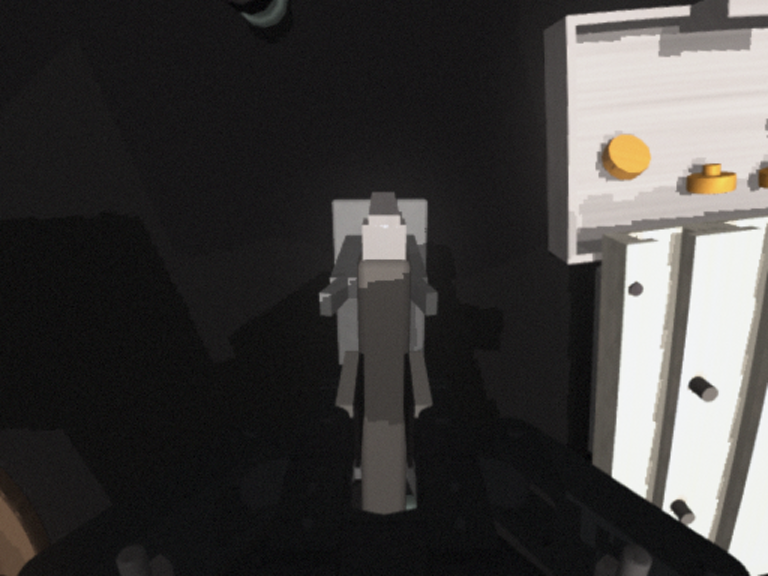

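View pics/s40.png

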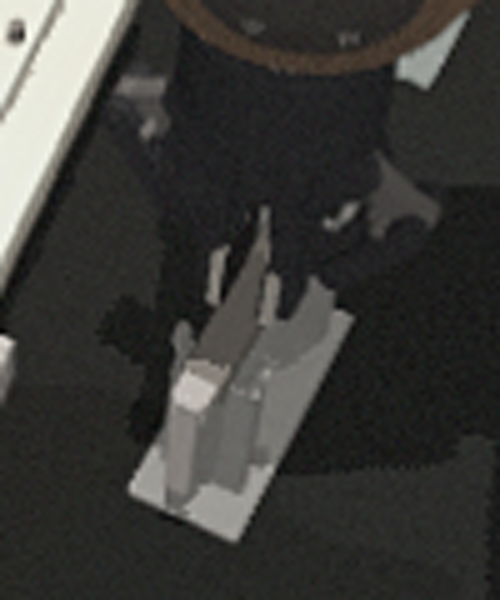

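In the notches. Lower ~1 mm, release and rise.

```bash
python3 -m creep '0 0 -0.0005 0 0;0 0 -0.001 0 0;0 0 -0.001 0 0.15;0 0 -0.001 0 0.3;0 0 -0.001 0 0.5;0 0 -0.001 0 0.8;0 0 -0.001 0 1;0 0 -0.001 0 1;0 0 -0.001 0 1;0 0 -0.001 0 1'
python3 -m creep '0 0 0.005 0 1;0 0 0.02 0 1;0 0 0.04 0 1;0 0 0.07 0 1;0 0 0.1 0 1;0 0 0.13 0 1;0 0 0.16 0 1;0 0 0.2 0 1;0 0 0.22 0 1;0 0 0.22 0 1'
python3 - <<'E'
from h import *
s=st();f=grab('wrist'); save(f,'w41',s=1.5)
P=cloud(f); x,y,z=P[...,0],P[...,1],P[...,2]
B=(x>.33)&(x<.45)&(y<.25)&(y>.05)
m=B&(np.abs(z-.0955)<.0025); print('scr',m.sum(),rect(P,m),pca(P[m][:,:2])[:2])
m=B&(np.abs(z-.006)<.003); print('rest',m.sum(),rect(P,m))
f=grab('side'); save(f,'s41',s=1.5)
f=grab('top'); save(f,'t41',s=1.5)
E
```

```text
time_s: 50.45
tcp_pos: [0.394, 0.1611, 0.0699]
ee_rot: [[0.997, -0.08, 0.002], [-0.08, -0.997, -0.007], [0.003, 0.007, -1.0]]
force: [0.0, -0.4, 0.9]
grip_width: 0.0854
time_s: 51.28
tcp_pos: [0.3951, 0.1614, 0.2944]
ee_rot: [[0.997, -0.08, 0.01], [-0.08, -0.997, -0.005], [0.01, 0.005, -1.0]]
force: [0.0, -0.2, -0.1]
grip_width: 0.0851
51.2833 [0.3951 0.1614 0.2944] [ 0.01 -0.17 -0.12] 0.08512334100034376
scr 1361 ((392.6789855957031, 153.4219970703125), (132.2351837158203, 38.279327392578125), 85.18895721435547) (array([0.39434811, 0.15344431]), array([-0.07826004, -0.99693298]))
rest 1070 ((392.87921142578125, 151.46633911132812), (124.165771484375, 50.10187911987305), 85.72318267822266)
```

View pics/w41.png

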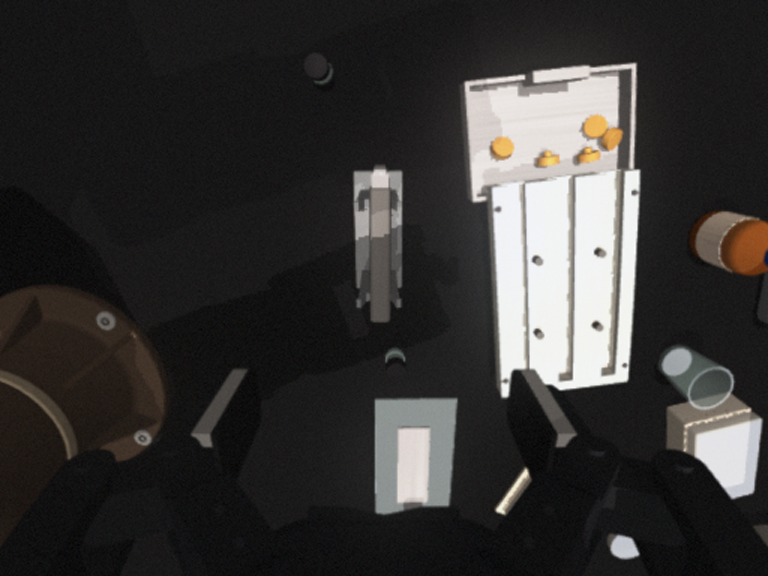

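View pics/s41.png

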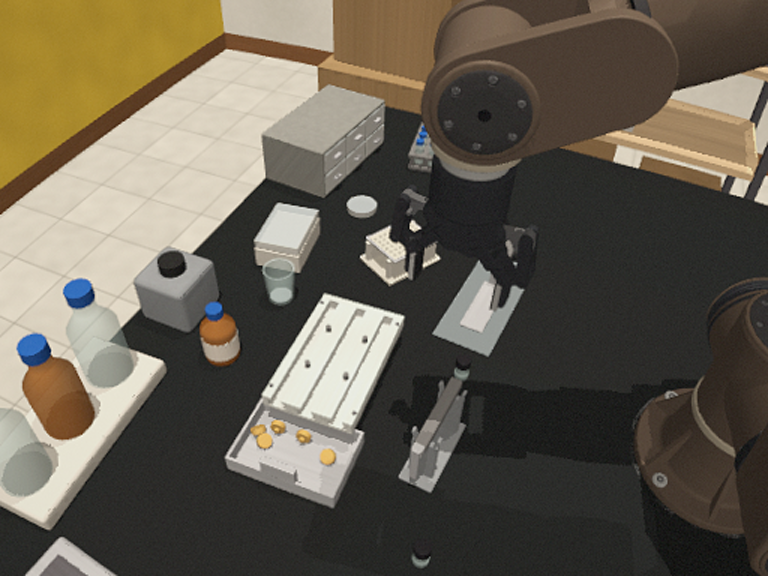

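View pics/t41.png

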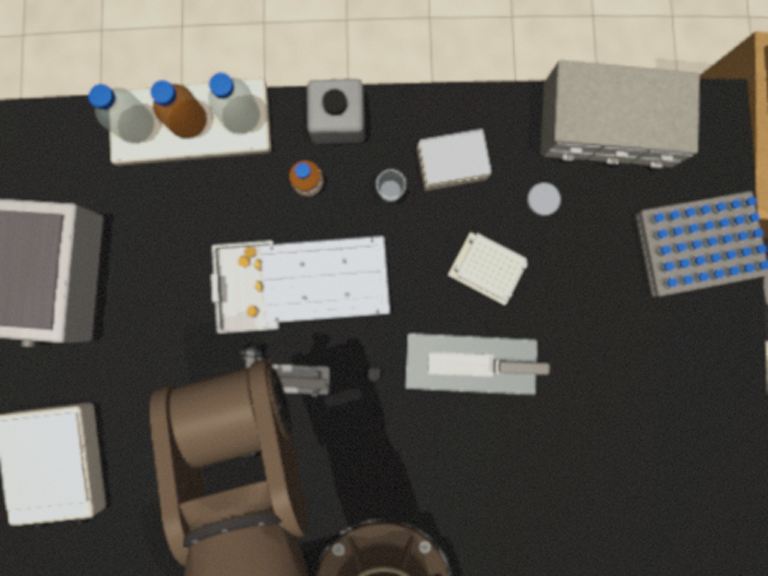

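```bash
python3 - <<'E'
from h import *
f=load('top'); P=cloud(f); x,y,z=P[...,0],P[...,1],P[...,2]
m=(x>.5)&(x<.68)&(y>-.32)&(y<-.11)&(z>.046)&(z<.056); print('plate',rect(P,m),z[m].mean())
m=(np.abs(z-.053)<.006)&(x>.35)&(x<.47)&(y<-.19)&(y>-.33);print('handle',rect(P,m))
f=load('wrist'); P=cloud(f); x,y,z=P[...,0],P[...,1],P[...,2]
m=(np.abs(z-.0275)<.003)&(x>.45)&(x<.70)&(y<.45)&(y>.165); print('tray',rect(P,m))
arm.close_job()
E
```

```text
plate ((585.9453735351562, -212.10260009765625), (110.01886749267578, 85.2457504272461), 60.85929489135742) 0.051502238603099985
handle ((403.77386474609375, -263.98956298828125), (87.97817993164062, 19.08930206298828), 88.2698745727539)
tray ((565.3112182617188, 236.67266845703125), (161.73980712890625, 109.92346954345703), 2.7973544597625732)
the job is handed in; nothing more can be done
```

The job is done and handed in at about 51 s of the 210 s. All checks passed except the plate's length in the last top reading, which came out too long.

- **Plate:** I lifted it on the blade alone and set it on the rack's rails. The close wrist view put it within about 1 mm and 0.3° of the rack's centre and axis, with its size right (100 x 85 mm). The last top-camera reading gave the same centre and angle. Its 110 mm length most likely includes the rail ends, which lie at nearly the plate's height.
- **Lifter:** After I first put it down, it was knocked aside to the edge of the mat. I gripped it again and laid it flat on the middle of the mat, where the last picture still shows it.
- **Tray:** It is slid in under the overhang, within 1 mm and 0.5° of its place.
- **Feet:** All five were driven out of the three slots. The last pictures show five in the tray and the slots empty.
- **Scraper:** It is back in both notches, within about 1 mm of home along the rest.
- **Bystanders:** They look unmoved in the last pictures; I compared them by eye, not by measurement.

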